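Caliper a shim pack in the bolt crib

ROBOT

A 6-joint arm with a two-finger parallel gripper is mounted at the origin on the work surface. World frame = base frame: x ahead of the robot, y to its left, z up, the work surface at z = 0. Lengths are in mm, angles in rad, forces in N, time in s.
With the tool pointing down it reaches from about 350 to 975 mm from the base axis. Payload 7.1 kg.
Tool frame: the origin (TCP) lies between the finger pads; the fingertips stand 19 mm ahead of it and the grasp point (between the pads) is the TCP; y points along the fingers, z is the direction in which the jaws open and shut, and the axes are right-handed (so a half turn about y gives the same grasp; the last joint's range is limited). The gripper opens to 88 mm and grips with 3 to 60 N. Pads are 20 mm wide; open, the fingers measure 115 mm over their backs; the gripper's body (75 mm by 178 mm) begins 61 mm behind the grasp point.
Start: joints at [-1.17, 0.423, 1.63, -0, 1.089, -0.019], TCP at [254.751, -570.707, 241.675] pointing down, gripper open.
Joint ranges: [-3, 3], [-0.9, 2.11], [0.09, 2.58], [-1.31, 4.45], [0.11, 2.69], [-2.54, 2.54]. Speed limits (rad/s): [2.39, 2.39, 3.01, 3.14, 3.14, 3.14].

INTERFACE

Orientations are given as a rotation vector (axis times angle).
In Python, from workcell import ctrl gives the robot as it stands.
- The arm moves only by the tool servo_tool, never from a script. Its argument "moves" is text: rows parted by semicolons, each of 6 numbers parted by spaces: the shift along the world's x, y, z in m, then the turn, a rotation vector about the world's x, y, z in degrees. A call has 1 to 8 rows; each row is the pose to reach, as a shift and turn from the pose commanded when the call began; what a row does not reach only later rows make up. A row lasts 1/8 s, in which the tool goes at most 62.5 mm and 10.7 degrees, less where a joint would pass 70% of its speed; a pose out of reach is approached as far as the arm can. A call with a gripper value outside its range is refused whole. "hand" is the closure in counts, from 0 (fully open) to 255 (shut), set as the call begins (left out, the last holds). The fingers move at their own pace and stop on an object; the grip force is fixed at half the most. Time passes only in rows, so rows that repeat a pose let the fingers close. It gives the time, the measured TCP pose, the force and the opening at its end, in the units of the state.
- ctrl.get_obs(): the state, without advancing time (a new reading comes with each control period).
- ctrl.get_image(name): name is "side" or "top" or "wrist"; returns a dict with "pixels" (400x640x3 uint8, red, green, blue), "depth" (400x640 float32, mm along the optical axis (not along the pixel's ray), 0 where there is no reading), "vertical_fov" (degrees; the focal length in pixels is half the picture's height over the tangent of half this angle, whatever the lens; pixels are square), "cx", "cy" (the principal point, pixels), "xyz" and "attitude" of the camera in the world; the wrist camera has in their place "T_tool_cam" (4x4, takes a point from camera to tool coordinates, whose origin is the TCP and whose axes are the tool frame's). Camera axes: x right, y up, looking along -z (the intrinsics and any distortion apply to the point x, -y, -z); pixel columns grow to the right and rows downward; lengths in mm; the calibration is good to about 2 mm. A picture is of the moment at which its call begins: read the wrist's pose just before it.
- ctrl.close_job(): hands the job in, once; it reports no verdict.
The state is a dict: "t": time; "qpos": joint angles; "qvel": joint speeds; "joint_torque": joint torques, N m; "ee_pos": TCP position; "orientation": TCP orientation; "ft_force": force on the tool from outside, world axes, zero at the start; "moment": the same for the moment, N m; "width": finger opening in mm.
Only numpy, scipy, OpenCV 4.12 (cv2) and the standard library are available. Lean on these libraries where they do the work, as an engineer would, in place of code of your own. Each camera call takes 0.05 s, during which the arm holds its last target.

TASK

Take every steel shim bar off the turntable and lay them all flat side by side, long sides together, across the jaws of the bench caliper, then push the red-knobbed jaw shut with a firm push of about 15 N so that it clamps the whole pack squarely against the fixed jaw for a second, hand off the shims. Then slide the jaw back, lay every shim down on the floor of the blue tray, and leave the empty caliper jaws pushed fully shut. Do not disturb the hex nut, the yellow sleeve or the black dust cap.

Things in the scene. Friction and masses are not known exactly. Their poses are not given: they have to be found in the camera images.
- gauge: Bench caliper on a fixed dark cast-iron plate, 190 (x) x 250 (y) x 40 mm. Origin at the centre of the plate's underside; its flat top is at z = 40 mm. The steel beam (20 mm wide, top at z = 56 mm) runs along y at x = +70 mm between green clamps (to z = 60 mm); both jaws reach from it towards -x over the plate, and the pack lies on the plate between them.
- anvil: Fixed jaw, steel. Origin at the foot of its measuring face on the plate top (x = -20, y = -65, z = 40 mm of gauge), axes as gauge. The face looks to +y, from x = -25 to +18 mm, 3 to 20 mm above the plate; farther in, the arm (x to 70 mm) stands 8 mm back from it, to y = -22 mm; the root at x = 70 to 110 mm is as high. Shims lie along x, middles at x = 0 within 20 mm.
- moving_jaw: Sliding jaw, steel, the fixed jaw's mirror image, same height: face looking to -y, x = -25 to +18 mm, its arm 8 mm back. Origin at the foot of its face on the plate top, axes as anvil; it moves with slider.
- slider (a joint): Gap between the jaw faces, m: 0 = shut, 0.120 = fully open. Pushing the knob along +y of gauge opens it. Slides with about 1 N of friction and stays where it is left; starts partly open. Pushing a loose pack along the plate before it meets the fixed jaw takes up to about 9 N more; the push is complete when the pack is solid between both jaws.
- knob_top (a point): Top centre of the red thumb knob on the sliding jaw's carriage, 95 mm above the bench. The knob is 20 x 20 mm, square to gauge, and stands 35 mm up from the carriage, whose top, like the jaws', is 60 mm above the bench. It lies at x = +90 mm of anvil, 26 mm behind the sliding jaw's face.
- turntable: Round turntable, origin at the centre of its underside on the bench. The disc, 260 mm across, black rubber on top at z = 46 mm, spins freely on its base without brake or drive; the base is fixed.
- shim_a: Steel shim bar with rust patches, square section 18 x 18 mm, 56 mm long, 142 g nominal. Origin at its middle, x along its length; all four long sides are alike, so it may lie on any of them. Starts lying on the turntable. May be absent (None).
- shim_b: Steel shim bar with rust patches, square section 20 x 20 mm, 56 mm long, 175 g nominal. Origin at its middle, x along its length; all four long sides are alike, so it may lie on any of them. Starts lying on the turntable. May be absent (None).
- shim_c: Steel shim bar with rust patches, square section 24 x 24 mm, 56 mm long, 252 g nominal. Origin at its middle, x along its length; all four long sides are alike, so it may lie on any of them. Starts lying on the turntable. May be absent (None).
- shim_d: Steel shim bar with rust patches, square section 28 x 28 mm, 56 mm long, 342 g nominal. Origin at its middle, x along its length; all four long sides are alike, so it may lie on any of them. Starts lying on the turntable. May be absent (None).
- tray: Blue open tray fixed to the bench, outside 160 (x) x 200 (y) x 30 mm high, walls and floor 4 mm. Origin at the centre of its underside.
- hex_nut: Bystander: rusty hex nut, 55 mm across flats, 29 mm high. Origin at the centre of its underside. Leave alone.
- sleeve: Bystander: yellow plastic sleeve, 50 mm across, 50 mm high, standing. Origin at the centre of its underside. Leave alone.
- dust_cap: Bystander: black dust cap, 68 mm across, 22 mm high. Origin at the centre of its underside. Leave alone.

How it is judged:
By the outcome, as a careful person would: the job done as asked, in the order asked, and still so for the second after the job is handed in, with the robot touching nothing.
Of shim_a, shim_b, shim_c, shim_d only 3 to 4 are there at a start; the rules pass over those that are not, and their reading is None.
At some moment in a run one of shim_a, shim_b, shim_c, shim_d may be knocked a few centimetres aside while the robot is not near it.
Once in a run the grip may slacken for a moment while it holds something.
It also fails if it takes over 210 s, if anything falls off the work surface, if the arm or the gripper's body presses on something with over 40 N, if the wrist force passes 120 N, or if a joint passes its speed limit or range.

## Working session

There is one attempt and no reset: what is moved stays moved. The work goes in short steps, Python scripts to look and compute and a tool call to move; the robot and the scene stay as the last step left them, time stands still between calls to the robot, and variables do not carry over. Pictures are saved under pics/ and viewed, and the job is handed in when it is done.

Besides the shell and the picture viewer there is one more tool, called after ">>>" as a command line: name --argument value ..., lists and objects as JSON in quotes. servo_tool: Moves the arm, as the interface text tells. Its arguments: {"type":"object","properties":{"moves":{"type":"string"},"hand":{"type":"number"}},"required":["moves"]}

```bash
ls; mkdir -p pics; python3 - <<'E'
from workcell import ctrl
import cv2
o=ctrl.get_obs(); print(o)
for n in("side","top","wrist"):
    im=ctrl.get_image(n); print(n,{k:v for k,v in im.items() if k not in("pixels","depth")})
    cv2.imwrite(f"pics/{n}0.png",im["pixels"][:,:,::-1])
E
```

```text
pics
{'t': 0.0, 'qpos': array([-1.17002638e+00,  4.23830764e-01,  1.63067094e+00, -3.81636185e-05,
        1.08861808e+00, -1.90082859e-02]), 'qvel': array([ 5.87791124e-04,  1.40638493e-03,  1.42224397e-03,  9.82695265e-05,
        8.77263772e-04, -4.57668488e-04]), 'joint_torque': array([-3.21662083e-04, -5.44632518e+01, -2.73666608e+01,  6.43202942e-02,
        2.27505318e-02, -1.04432927e-04]), 'ee_pos': array([ 254.529052  , -570.25019371,  240.91546231]), 'orientation': array([-0.42426893,  1.99151508, -1.98847737]), 'ft_force': array([-1.23264151,  0.27816778,  0.07592001]), 'moment': array([-0.01066106, -0.0154802 ,  0.07084964]), 'width': 88.00542865455701}
side {'vertical_fov': 52.62825922538141, 'cx': 327.96034310319595, 'cy': 199.36030267036733, 'xyz': array([ 459.96520685, -942.7888805 ,  700.84007447]), 'attitude': array([ 1.00320753, -0.06252545, -0.13025996])}
top {'vertical_fov': 45.9049846547056, 'cx': 325.2328835965795, 'cy': 201.26823936541703, 'xyz': array([4.05130129e+02, 2.58805300e-01, 1.20569899e+03]), 'attitude': array([ 0.16867232, -0.11912902, -1.59384134])}
wrist {'vertical_fov': 67.90725022957693, 'cx': 319.09923256184493, 'cy': 199.99687676899842, 'T_tool_cam': array([[-1.36241730e-03, -9.53800272e-01, -3.00438322e-01,
        -8.21181300e+01],
       [ 2.07088303e-04,  3.00438325e-01, -9.53801221e-01,
        -1.42818610e+02],
       [ 9.99999050e-01, -1.36169254e-03, -2.11801492e-04,
         1.40639620e+00],
       [ 0.00000000e+00,  0.00000000e+00,  0.00000000e+00,
         1.00000000e+00]])}
```

View pics/side0.png

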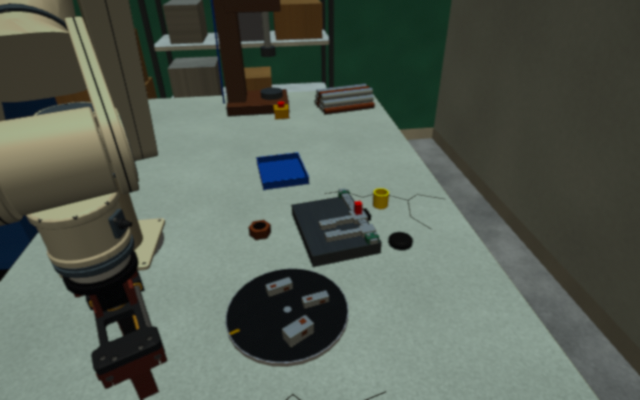

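View pics/top0.png

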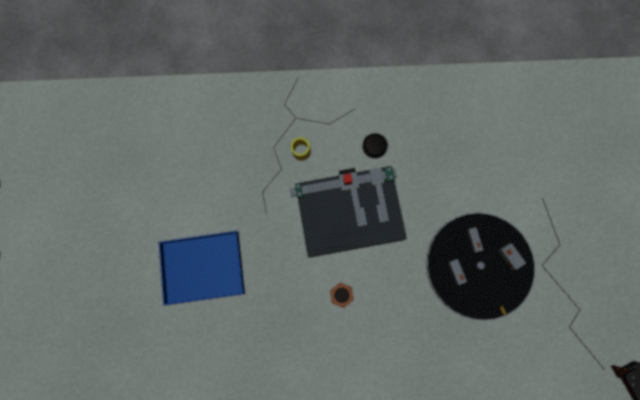

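View pics/wrist0.png

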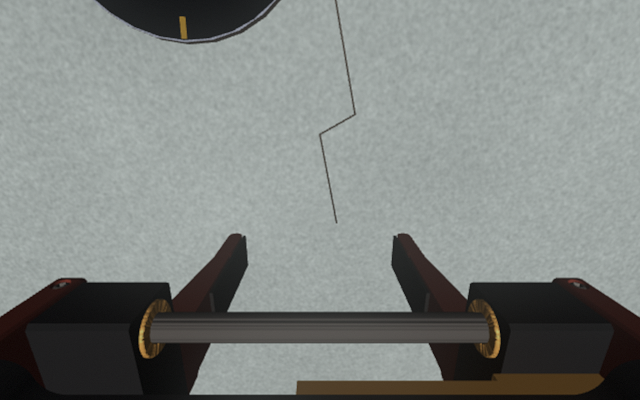

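```bash
cat > h.py <<'E'
from workcell import ctrl
import cv2, numpy as np
from scipy.spatial.transform import Rotation as R
def cam(name):
    o=ctrl.get_obs(); im=ctrl.get_image(name)
    f=200/np.tan(np.radians(im["vertical_fov"])/2)
    if name=="wrist":
        T=np.eye(4);T[:3,:3]=R.from_rotvec(o["orientation"]).as_matrix();T[:3,3]=o["ee_pos"]
        T=T@im["T_tool_cam"]; Rm,p=T[:3,:3],T[:3,3]
    else: Rm,p=R.from_rotvec(im["attitude"]).as_matrix(),np.array(im["xyz"])
    im.update(R=Rm,p=p,f=f,o=o); return im
def ray(im,uv):
    uv=np.atleast_2d(np.float64(uv))
    d=np.c_[(uv[:,0]-im["cx"])/im["f"],-(uv[:,1]-im["cy"])/im["f"],-np.ones(len(uv))]
    return d@im["R"].T
def plane(im,uv,z):
    d=ray(im,uv); return im["p"]+d*((z-im["p"][2])/d[:,2])[:,None]
def cloud(im):
    v,u=np.mgrid[:400,:640]; d=ray(im,np.c_[u.ravel(),v.ravel()])
    return (im["p"]+d*im["depth"].reshape(-1,1)).reshape(400,640,3)
def proj(im,X):
    c=(np.atleast_2d(X)-im["p"])@im["R"]
    return np.c_[im["cx"]+im["f"]*c[:,0]/-c[:,2],im["cy"]-im["f"]*c[:,1]/-c[:,2]]
def save(im,n,s=1):
    cv2.imwrite("pics/"+n,im["pixels"][:,:,::-1])
E
python3 - <<'E'
from h import *
np.set_printoptions(precision=1,suppress=True)
print(R.from_rotvec(ctrl.get_obs()["orientation"]).as_matrix())
im=cam("top"); C=cloud(im); px=im["pixels"].astype(int)
hsv=cv2.cvtColor(im["pixels"],cv2.COLOR_RGB2HSV)
def rect(m,z,name,amin=20):
    for c in cv2.findContours(m.astype(np.uint8),cv2.RETR_EXTERNAL,cv2.CHAIN_APPROX_NONE)[0]:
        if cv2.contourArea(c)<amin: continue
        W=plane(im,c[:,0],z)[:,:2].astype(np.float32)
        print(name,cv2.minAreaRect(W), "depthz",np.median(C[m][:,2]))
h,s,v=hsv[...,0],hsv[...,1],hsv[...,2]
rect((h>100)&(h<130)&(s>150),30,"tray",500)
rect((h>20)&(h<35)&(s>150),50,"yellow")
rect(((h<6)|(h>174))&(s>170)&(v>120),95,"knob",5)
print(C[::80,::80,2])
z=C[...,2]
hi=(z>54)&(z<85)
u=np.arange(640)[None]; sh=hi&(u>420)&(u<545)&(np.arange(400)[:,None]>205)&(np.arange(400)[:,None]<320)
rect(sh,66,"shim",10)
dk=(v<50)
rect(dk&(np.arange(400)[:,None]>160),40,"dark",500)
E
```

```text
[[-0.9 -0.   0.4]
 [-0.4  0.  -0.9]
 [-0.  -1.  -0. ]]
tray ((465.389404296875, 349.0323181152344), (154.03822326660156, 198.41729736328125), 6.497382164001465) depthz 4.180044467390644
yellow ((346.404296875, -378.0127258300781), (11.506379127502441, 16.11687469482422), 88.66691589355469) depthz 44.35955044100501
yellow ((740.8316040039062, 88.47471618652344), (18.354883193969727, 36.364768981933594), 19.844388961791992) depthz 44.35955044100501
yellow ((772.9292602539062, 98.8892593383789), (21.496849060058594, 41.17543029785156), 18.42660903930664) depthz 44.35955044100501
knob ((667.3567504882812, -21.258134841918945), (14.456619262695312, 12.374947547912598), 88.12223815917969) depthz 95.45033418327898
[[-753.  -759.  -744.5 -747.6 -748.7 -756.1 -754.5 -754. ]
 [-757.     0.9    3.2    1.4   -1.4   -1.3    0.9   -3.7]
 [   1.5    0.9   -1.     1.1   -1.2    1.6    2.6    2.6]
 [  -2.5   -0.4   -2.8    1.8   43.1   34.    40.6   -0.6]
 [   1.1    0.7   -2.6   -0.3   -2.8    1.2   45.2   -2.9]]
shim ((436.39947509765625, -275.0106506347656), (55.56768035888672, 23.06620216369629), 17.768634796142578) depthz 66.78614056011713
shim ((469.0429382324219, -406.41351318359375), (58.265098571777344, 34.862606048583984), 31.056856155395508) depthz 66.78614056011713
shim ((511.8171691894531, -322.9770812988281), (55.74024963378906, 21.070941925048828), 11.359750747680664) depthz 66.78614056011713
dark ((183.18270874023438, -646.2236328125), (60.75001525878906, 82.55086517333984), 81.8496322631836) depthz 44.289422688973445
dark ((452.1792297363281, -337.6884460449219), (252.5330810546875, 250.1038818359375), 88.26696014404297) depthz 44.289422688973445
dark ((579.5811157226562, -29.008453369140625), (155.63929748535156, 242.52857971191406), 8.698612213134766) depthz 44.289422688973445
```

```bash
python3 - <<'E'
from h import *
im=cam("top")
cv2.imwrite("pics/topz.png",cv2.resize(im["pixels"][110:330,280:550,::-1],None,fx=2.9,fy=2.7,interpolation=cv2.INTER_CUBIC))
E
```

```text
(no output)
```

View pics/topz.png

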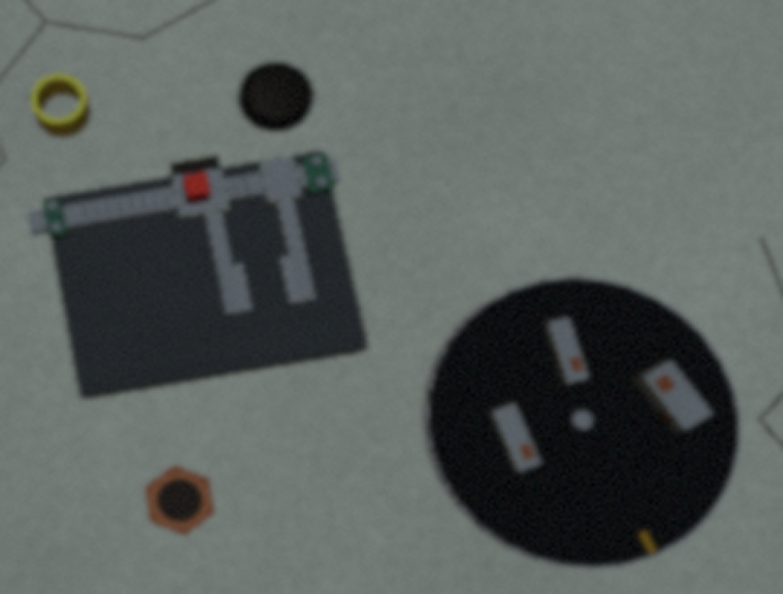

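>>> servo_tool --moves "0.2 0.27 0.06 0 0 77;0.2 0.27 0.06 0 0 77;0.2 0.27 0.06 0 0 77;0.2 0.27 0.06 0 0 77;0.2 0.27 0.06 0 0 77;0.2 0.27 0.06 0 0 77;0.2 0.27 0.06 0 0 77;0.2 0.27 0.06 0 0 77"

```text
t: 1.25
ee_pos: [455.0, -300.3, 301.7]
orientation: [-1.295, 1.065, -1.065]
ft_force: [-0.4, 0.2, 0.6]
width: 87.8
```

```bash
python3 - <<'E'
from h import *
im=cam("wrist"); o=im["o"]; print(o["t"],o["ee_pos"],o["qpos"]); save(im,"w1.png")
np.save("w1.npy",cloud(im))
E
```

```text
1.25 [ 454.95101614 -300.27747391  301.69175878] [-6.05188304e-01  2.38447218e-01  1.74929831e+00 -6.52698675e-05
  1.15381644e+00 -7.98999517e-01]
```

View pics/w1.png

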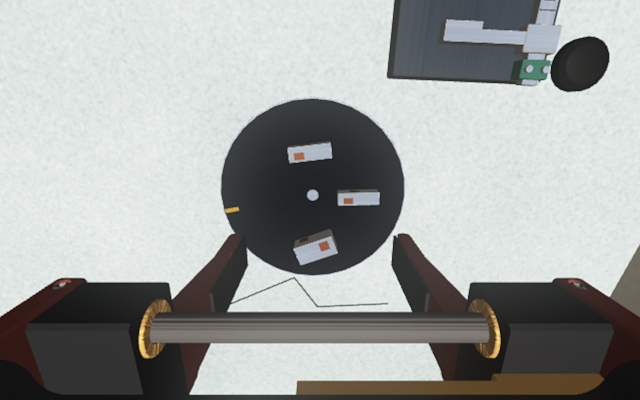

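```bash
cat >> h.py <<'E'
def shims(im,zmin=57,zmax=90,box=None,amin=60):
    C=cloud(im); z=C[...,2]; px=im["pixels"].max(2)
    m=(z>zmin)&(z<zmax)&(px>70)
    if box is not None: m&=(C[...,0]>box[0])&(C[...,0]<box[1])&(C[...,1]>box[2])&(C[...,1]<box[3])
    m=cv2.morphologyEx(m.astype(np.uint8),cv2.MORPH_OPEN,np.ones((3,3)))
    out=[]
    n,l,st,_=cv2.connectedComponentsWithStats(m)
    for k in range(1,n):
        if st[k,4]<amin: continue
        zz=z[l==k]; zt=np.median(zz[zz>np.percentile(zz,40)])
        mm=((l==k)&(z>zt-6)).astype(np.uint8)
        c=max(cv2.findContours(mm,cv2.RETR_EXTERNAL,cv2.CHAIN_APPROX_NONE)[0],key=cv2.contourArea)
        W=plane(im,c[:,0],zt)[:,:2].astype(np.float32)
        (cx,cy),(w,h),a=cv2.minAreaRect(W)
        if h>w: w,h,a=h,w,a+90
        a=(a+90)%180-90
        out.append((cx,cy,zt,w,h,a)); print("c=(%.1f %.1f) ztop %.1f  %.1f x %.1f  ang %.1f"%out[-1],"px",st[k,:4],"n",st[k,4])
    return out
E
python3 - <<'E'
from h import *
im=cam("wrist"); C=cloud(im)
shims(im,box=(320,590,-480,-200))
E
```

```text
c=(437.6 -276.8) ztop 66.0  55.5 x 20.3  ang 17.9 px [288 142  45  20] n 697
c=(512.9 -324.8) ztop 63.8  55.5 x 18.2  ang 11.1 px [338 191  42  14] n 566
c=(470.2 -405.9) ztop 73.8  56.0 x 29.8  ang 31.7 px [295 231  43  33] n 899
```

>>> servo_tool --moves "0.12 0.28 0 0 0 0;0.12 0.28 0 0 0 0;0.12 0.28 0 0 0 0;0.12 0.28 0 0 0 0;0.12 0.28 0 0 0 0;0.12 0.28 0 0 0 0"

```text
t: 2.1
ee_pos: [575.7, -18.3, 301.4]
orientation: [-1.294, 1.066, -1.065]
ft_force: [-0.1, -0.5, -0.0]
width: 87.4
```

```bash
python3 - <<'E'
from h import *
im=cam("wrist"); o=im["o"]; print(o["t"],o["ee_pos"],o["qpos"]); save(im,"w2.png")
import pickle; pickle.dump(im,open("w2.pkl","wb"))
C=cloud(im); px=im["pixels"].astype(int)
hsv=cv2.cvtColor(im["pixels"],cv2.COLOR_RGB2HSV);h,s,v=cv2.split(hsv)
m=(((h<8)|(h>172))&(s>150)&(v>100)&(C[...,2]>85))
print("knob pts",m.sum(),np.median(C[m],0))
c=max(cv2.findContours(m.astype(np.uint8),cv2.RETR_EXTERNAL,cv2.CHAIN_APPROX_NONE)[0],key=cv2.contourArea)
print(cv2.minAreaRect(plane(im,c[:,0],95)[:,:2].astype(np.float32)))
# plate top
m=(abs(C[...,2]-40)<4)&(v<110)&(s<120)&(np.arange(400)[:,None]<230)
n,l,st,_=cv2.connectedComponentsWithStats(cv2.morphologyEx(m.astype(np.uint8),cv2.MORPH_OPEN,np.ones((3,3))))
k=1+st[1:,4].argmax();print(st[k])
c=max(cv2.findContours((l==k).astype(np.uint8),cv2.RETR_EXTERNAL,cv2.CHAIN_APPROX_NONE)[0],key=cv2.contourArea)
print(cv2.minAreaRect(plane(im,c[:,0],40)[:,:2].astype(np.float32)))
E
```

```text
2.1 [575.66082591 -18.26986899 301.3744033 ] [-5.26184816e-02  2.87200497e-01  1.68409113e+00  4.92595607e-04
  1.17029121e+00 -2.46468601e-01]
knob pts 258 [666.16752821 -22.46436291  94.43466664]
((666.5143432617188, -22.771631240844727), (20.3581600189209, 17.8912410736084), 11.180621147155762)
[  265    80   121   150 14949]
((577.7369995117188, -8.778533935546875), (155.25831604003906, 204.75494384765625), 8.943221092224121)
```

View pics/w2.png

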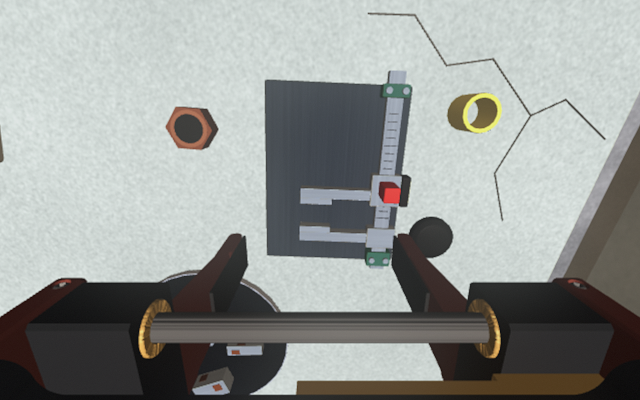

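```bash
python3 - <<'E'
from h import *
import pickle; im=pickle.load(open("w2.pkl","rb"))
C=cloud(im); hsv=cv2.cvtColor(im["pixels"],cv2.COLOR_RGB2HSV);h,s,v=cv2.split(hsv)
def line(P,lab):
    vx,vy,x,y=cv2.fitLine(P.astype(np.float32),cv2.DIST_HUBER,0,.01,.01).ravel()
    print(lab,"pt",x,y,"ang",np.degrees(np.arctan2(vy,vx)),"res",np.std((P-[x,y])@[-vy,vx]))
dark=(v<115)
# left edge: first dark pixel per row 90..245
g=cv2.GaussianBlur(v.astype(np.float32),(3,3),0)
def edges(lines,axis,rng,bright2dark=True):
    out=[]
    for k in lines:
        prof=g[k,rng[0]:rng[1]] if axis==0 else g[rng[0]:rng[1],k]
        d=np.diff(prof); d=-d if bright2dark else d
        i=int(d.argmax())
        w=d[max(0,i-2):i+3].clip(0); p=rng[0]+.5+max(0,i-2)+(w*np.arange(len(w))).sum()/w.sum()
        out.append((p,k) if axis==0 else (k,p))
    return np.array(out)
L=plane(im,edges(range(90,245),0,(250,285)),40)[:,:2]; line(L,"plate -x edge")
Tp=plane(im,edges(range(275,370),1,(70,95)),40)[:,:2]; line(Tp,"plate +y edge")
Bt=plane(im,edges(range(275,360),1,(248,265),False),40)[:,:2]; line(Bt,"plate -y edge")
Ma=plane(im,edges(range(304,328),1,(196,212),True),60)[:,:2]; line(Ma,"mov jaw face")
An=plane(im,edges(range(304,322),1,(218,232),False),60)[:,:2]; line(An,"anvil face")
T1=plane(im,edges(range(192,200),0,(292,308),False),60)[:,:2]; line(T1,"mov jaw tip")
T2=plane(im,edges(range(230,238),0,(292,308),False),60)[:,:2]; line(T2,"anvil tip")
cv2.imwrite("pics/w2z.png",cv2.resize(im["pixels"][160:275,260:440,::-1],None,fx=4.4,fy=4.4))
E
```

```text
plate -x edge pt 502.328 -33.625504 ang -81.196335 res 0.18973057806753693
plate +y edge pt 554.19775 91.6603 ang 8.7952795 res 0.11946104587702691
plate -y edge pt 598.55493 -152.64723 ang 8.852941 res 0.1367489638172244
mov jaw face pt 576.5375 -63.48778 ang 7.815908 res 0.16154438583242176
anvil face pt 579.53424 -96.15566 ang 11.355068 res 0.12690723108095142
mov jaw tip pt 556.31305 -55.753536 ang -79.87739 res 0.01903531940637392
anvil tip pt 564.7345 -110.883644 ang -80.868774 res 0.051926767644683625
```

View pics/w2z.png

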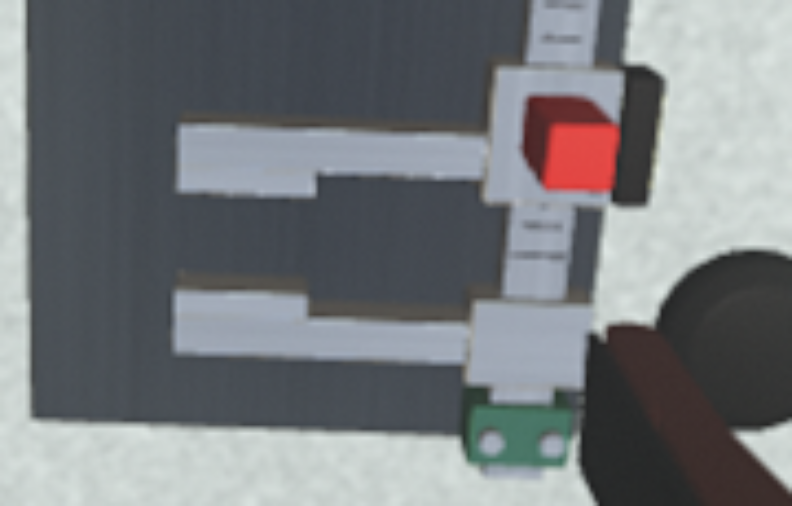

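```bash
cat >> h.py <<'E'
Y0=8.8; A0=np.array([587.4,-94.7])
def A(x,y):
    c,s=np.cos(np.radians(Y0)),np.sin(np.radians(Y0)); return A0+[c*x-s*y,s*x+c*y]
def Ainv(p):
    c,s=np.cos(np.radians(Y0)),np.sin(np.radians(Y0)); d=np.asarray(p)[:2]-A0; return np.array([c*d[0]+s*d[1],-s*d[0]+c*d[1]])
def go(xy,z,psi):
    o=ctrl.get_obs(); M=R.from_rotvec(o["orientation"]).as_matrix()
    p=np.degrees(np.arctan2(M[1,2],M[0,2]))
    tilt=np.degrees(np.arccos(-M[2,1]))
    d=np.r_[xy,z]-o["ee_pos"]; t=(psi-p+180)%360-180
    print("t %.1f now"%o["t"],o["ee_pos"].round(1),"psi %.1f tilt %.1f"%(p,tilt),"j1 j6",o["qpos"][[0,5]].round(2),"-> shift mm",d.round(1),"turn %.1f (or flip %.1f)"%(t,(t+90)%180-90 if abs(t)>90 else t),"w %.1f F"%o["width"],o["ft_force"].round(1))
E
python3 - <<'E'
from h import *
go(A(90,58.8),87,98.8)
E
```

```text
t 2.1 now [574.9 -19.9 301.3] psi 11.0 tilt 0.0 j1 j6 [-0.06 -0.25] -> shift mm [  92.4   -2.9 -214.3] turn 87.8 (or flip 87.8) w 87.6 F [0.6 0.1 0.4]
```

>>> servo_tool --moves "0.093 -0.002 -0.1 0 0 88;0.093 -0.002 -0.1 0 0 88;0.093 -0.002 -0.1 0 0 88;0.093 -0.002 -0.1 0 0 88;0.093 -0.002 -0.1 0 0 88;0.093 -0.002 -0.1 0 0 88;0.093 -0.002 -0.1 0 0 88;0.093 -0.002 -0.1 0 0 88" --hand 130

```text
t: 3.15
ee_pos: [667.1, -25.2, 201.5]
orientation: [-1.569, -0.097, 0.098]
ft_force: [-0.1, -1.0, -0.0]
width: 42.9
```

>>> servo_tool --moves "0 0 0 0 0 0;0 0 0 0 0 0"

```text
t: 3.4
ee_pos: [667.4, -24.0, 201.6]
orientation: [-1.569, -0.091, 0.092]
ft_force: [-0.3, 0.1, 0.0]
width: 43.3
```

```bash
python3 - <<'E'
from h import *
go(A(90,58.8),87,98.8)
im=cam("wrist"); save(im,"w3.png"); C=cloud(im)
hsv=cv2.cvtColor(im["pixels"],cv2.COLOR_RGB2HSV);h,s,v=cv2.split(hsv)
m=(((h<8)|(h>172))&(s>150)&(v>100)&(abs(C[...,2]-95)<5))
c=max(cv2.findContours(m.astype(np.uint8),cv2.RETR_EXTERNAL,cv2.CHAIN_APPROX_NONE)[0],key=cv2.contourArea)
r=cv2.minAreaRect(plane(im,c[:,0],95)[:,:2].astype(np.float32));print(r,Ainv(r[0]))
E
```

```text
t 3.4 now [667.4 -24.  201.6] psi 96.7 tilt 0.0 j1 j6 [-0.05 -1.74] -> shift mm [-1.000e-01  1.200e+00 -1.146e+02] turn 2.1 (or flip 2.1) w 43.3 F [-0.3  0.1  0. ]
((666.3973999023438, -23.390344619750977), (18.608171463012695, 18.741771697998047), 6.742524147033691) [88.97683991 58.38474203]
```

View pics/w3.png

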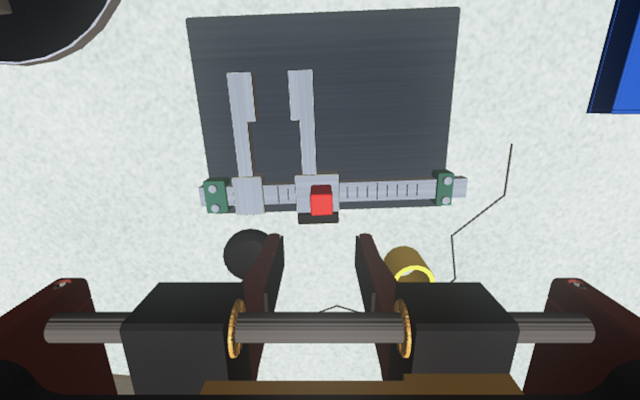

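>>> servo_tool --moves "0 0.001 -0.06 0 0 2;0 0.001 -0.114 0 0 2;0 0.001 -0.114 0 0 2;0 0.001 -0.114 0 0 2"

```text
t: 3.95
ee_pos: [668.8, -21.9, 89.3]
orientation: [-1.568, -0.124, 0.121]
ft_force: [0.2, -0.0, -0.3]
width: 42.9
```

>>> servo_tool --moves "-0.003 0.02 0 0 0 0;-0.006 0.04 0 0 0 0;-0.009 0.06 0 0 0 0;-0.012 0.08 0 0 0 0;-0.0145 0.094 0 0 0 0;-0.0145 0.094 0 0 0 0;-0.0145 0.094 0 0 0 0"

```text
t: 4.82
ee_pos: [652.9, 72.3, 87.3]
orientation: [-1.567, -0.123, 0.124]
ft_force: [0.4, -0.6, -0.4]
width: 43.0
```

```bash
python3 - <<'E'
from h import *
go(A(90,146),87,98.8)
im=cam("wrist"); save(im,"w4.png")
E
```

```text
t 4.8 now [652.9  72.3  87.3] psi 99.0 tilt 0.1 j1 j6 [ 0.09 -1.64] -> shift mm [ 1.1 -8.9 -0.3] turn -0.2 (or flip -0.2) w 43.0 F [ 0.4 -0.6 -0.4]
```

View pics/w4.png

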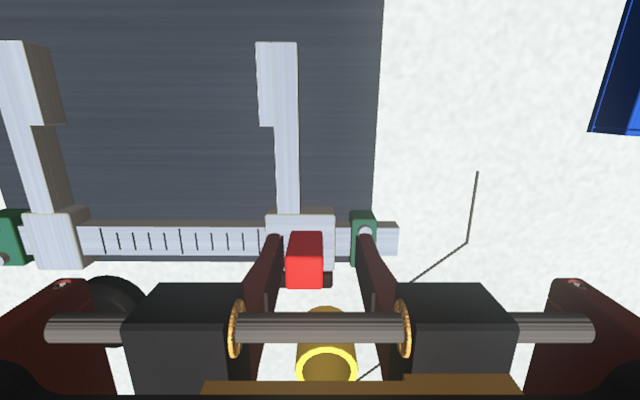

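>>> servo_tool --moves "0 0 0.06 0 0 0;0 0 0.11 0 0 0;-0.215 -0.349 0.11 0 0 -81;-0.215 -0.349 0.11 0 0 -81;-0.215 -0.349 0.11 0 0 -81;-0.215 -0.349 0.11 0 0 -81;-0.215 -0.349 0.11 0 0 -81;-0.215 -0.349 0.11 0 0 -81" --hand 30

```text
t: 5.88
ee_pos: [455.1, -249.0, 197.8]
orientation: [-1.434, 0.76, -0.76]
ft_force: [0.6, -1.0, 0.4]
width: 77.2
```

```bash
python3 - <<'E'
from h import *
go([437.6,-276.8],190,17.9)
E
```

```text
t 5.9 now [ 455.1 -249.   197.8] psi 34.1 tilt 0.0 j1 j6 [-0.52 -1.12] -> shift mm [-17.5 -27.8  -7.8] turn -16.2 (or flip -16.2) w 77.2 F [ 0.6 -1.   0.4]
```

>>> servo_tool --moves "-0.018 -0.026 0.01 0 0 -16;-0.018 -0.026 0.01 0 0 -16;-0.018 -0.026 0.01 0 0 -16;-0.018 -0.026 0.01 0 0 -16"

```text
t: 6.38
ee_pos: [438.5, -272.9, 207.5]
orientation: [-1.346, 0.967, -0.966]
ft_force: [-0.3, 0.2, 0.2]
width: 77.6
```

```bash
python3 - <<'E'
from h import *
im=cam("wrist"); save(im,"w5.png")
s=shims(im,box=(320,590,-480,-200))
b=min(s,key=lambda q:abs(q[2]-66)); go(b[:2],70,b[5])
E
```

```text
c=(437.3 -276.4) ztop 65.9  55.4 x 20.8  ang 18.7 px [290 184  56  22] n 1145
c=(506.0 -325.3) ztop 63.8  43.3 x 20.1  ang 12.4 px [344 246  40  20] n 656
c=(465.8 -395.4) ztop 73.5  56.5 x 19.4  ang 18.7 px [282 291  52  21] n 848
t 6.4 now [ 438.6 -272.8  207.5] psi 18.6 tilt 0.0 j1 j6 [-0.58 -0.9 ] -> shift mm [  -1.3   -3.6 -137.5] turn 0.1 (or flip 0.1) w 77.4 F [ 0.1 -0.2  0.4]
```

View pics/w5.png

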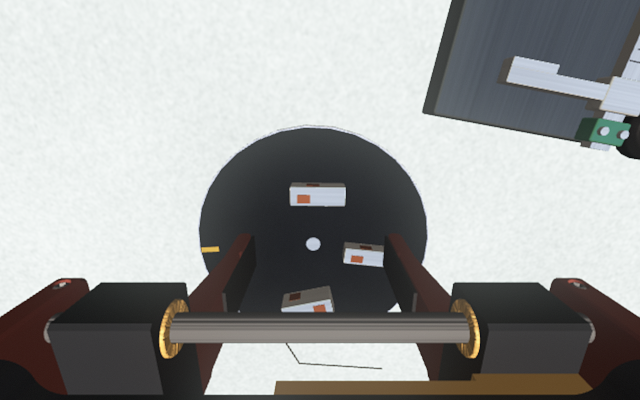

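>>> servo_tool --moves "-0.001 -0.004 -0.06 0 0 0;-0.001 -0.004 -0.11 0 0 0;-0.001 -0.004 -0.138 0 0 0;-0.001 -0.004 -0.138 0 0 0;-0.001 -0.004 -0.138 0 0 0"

```text
t: 7.05
ee_pos: [437.8, -276.7, 69.8]
orientation: [-1.346, 0.967, -0.967]
ft_force: [0.7, 0.5, -0.4]
width: 77.6
```

>>> servo_tool --moves "0 0 0 0 0 0;0 0 0 0 0 0;0 0 0 0 0 0;0 0 0 0 0 0;0 0 0 0 0 0;0 0 0.06 0 0 0;0 0 0.12 0 0 0;0 0 0.12 0 0 0" --hand 255

```text
t: 8.05
ee_pos: [439.9, -278.6, 193.8]
orientation: [-1.345, 0.96, -0.975]
ft_force: [1.0, -0.2, -2.7]
width: 55.5
```

```bash
python3 - <<'E'
from h import *
im=cam("wrist"); save(im,"w6.png")
go(A(0,46),190,8.8)
E
```

```text
t 8.1 now [ 438.4 -277.6  191.4] psi 18.5 tilt 0.2 j1 j6 [-0.59 -0.91] -> shift mm [142.  228.4  -1.4] turn -9.7 (or flip -9.7) w 56.0 F [-0.7  0.6 -2.2]
```

View pics/w6.png

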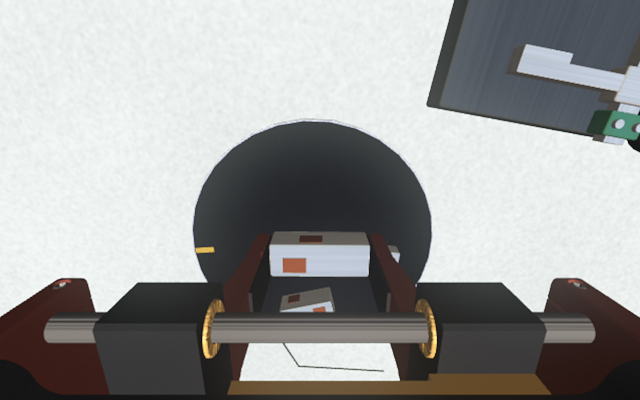

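>>> servo_tool --moves "0.142 0.228 0 0 0 -9.7;0.142 0.228 0 0 0 -9.7;0.142 0.228 0 0 0 -9.7;0.142 0.228 0 0 0 -9.7;0.142 0.228 0 0 0 -9.7;0.142 0.228 0 0 0 -9.7;0.142 0.228 0 0 0 -9.7"

```text
t: 8.98
ee_pos: [578.2, -49.9, 188.5]
orientation: [-1.28, 1.097, -1.094]
ft_force: [-0.3, -0.3, -1.2]
width: 55.5
```

```bash
python3 - <<'E'
from h import *
im=cam("wrist"); save(im,"w7.png")
go(A(0,46),64.5,8.8)
E
```

```text
t 9.0 now [578.4 -50.2 188.9] psi 8.8 tilt 0.1 j1 j6 [-0.11 -0.26] -> shift mm [   2.     1.  -124.4] turn 0.0 (or flip 0.0) w 55.8 F [ 0.6 -0.7 -1.7]
```

View pics/w7.png

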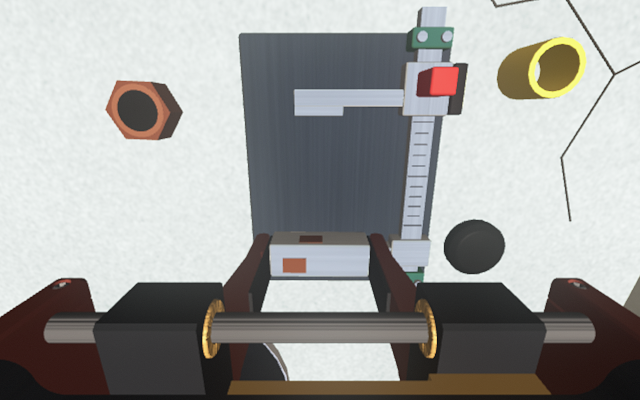

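>>> servo_tool --moves "0.001 0.001 -0.06 0 0 0;0.001 0.001 -0.105 0 0 0;0.001 0.001 -0.12 0 0 0;0.001 0.001 -0.1235 0 0 0;0.001 0.001 -0.1235 0 0 0;0.001 0.001 -0.1235 0 0 0"

```text
t: 9.78
ee_pos: [581.7, -48.2, 67.8]
orientation: [-1.277, 1.093, -1.097]
ft_force: [0.4, -0.3, -1.3]
width: 55.5
```

```bash
python3 - <<'E'
from h import *
go(A(0,46),64.5,8.8)
E
```

```text
t 9.8 now [581.7 -48.2  67.8] psi 8.8 tilt 0.2 j1 j6 [-0.1  -0.26] -> shift mm [-1.3 -1.1 -3.3] turn -0.0 (or flip -0.0) w 55.5 F [ 0.4 -0.3 -1.3]
```

>>> servo_tool --moves "-0.001 -0.001 -0.0015 0 0 0;-0.001 -0.001 -0.0015 0 0 0;-0.001 -0.001 -0.0015 0 0 0"

```text
t: 10.15
ee_pos: [579.6, -49.0, 64.9]
orientation: [-1.278, 1.095, -1.095]
ft_force: [0.7, 0.1, -1.9]
width: 56.0
```

>>> servo_tool --moves "0 0 -0.0015 0 0 0;0 0 -0.0015 0 0 0;0 0 -0.0015 0 0 0"

```text
t: 10.52
ee_pos: [579.7, -48.9, 64.3]
orientation: [-1.278, 1.094, -1.095]
ft_force: [-3.4, 0.6, 10.5]
width: 55.8
```

>>> servo_tool --moves "0 0 0.001 0 0 0;0 0 0.001 0 0 0;0 0 0.001 0 0 0;0 0 0.06 0 0 0;0 0 0.12 0 0 0;0 0 0.14 0 0 0;0 0 0.14 0 0 0" --hand 35

```text
t: 11.4
ee_pos: [580.6, -49.1, 204.9]
orientation: [-1.276, 1.092, -1.097]
ft_force: [0.4, 0.1, 0.2]
width: 75.9
```

```bash
python3 - <<'E'
from h import *
im=cam("wrist"); save(im,"w8.png")
for q in shims(im,zmin=54,box=(555,620,-90,10)): print(Ainv(q))
go([513,-325],200,11.1)
E
```

```text
c=(580.5 -48.0) ztop 60.0  52.7 x 20.8  ang 8.9 px [293 180  53  21] n 1031
[ 0.36717599 47.218294  ]
t 11.4 now [579.6 -49.  203.2] psi 8.8 tilt 0.0 j1 j6 [-0.1  -0.26] -> shift mm [ -66.6 -276.    -3.2] turn 2.3 (or flip 2.3) w 75.9 F [-0.3  0.3 -0.6]
```

View pics/w8.png

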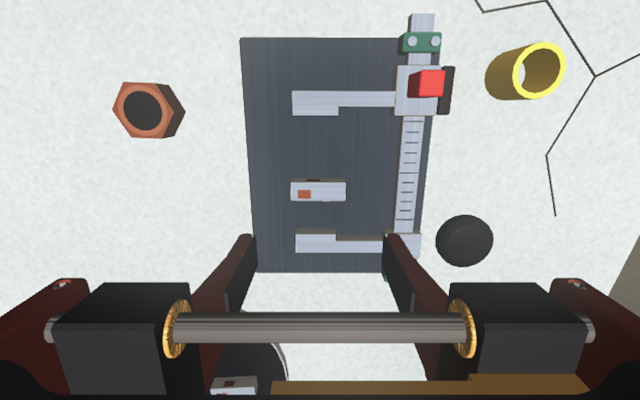

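>>> servo_tool --moves "-0.066 -0.274 0 0 0 2.3;-0.066 -0.274 0 0 0 2.3;-0.066 -0.274 0 0 0 2.3;-0.066 -0.274 0 0 0 2.3;-0.066 -0.274 0 0 0 2.3;-0.066 -0.274 0 0 0 2.3;-0.066 -0.274 0 0 0 2.3"

```text
t: 12.32
ee_pos: [513.0, -321.9, 201.6]
orientation: [-1.295, 1.067, -1.062]
ft_force: [-0.6, 0.2, 0.6]
width: 76.0
```

```bash
python3 - <<'E'
from h import *
im=cam("wrist"); save(im,"w9.png")
s=shims(im,box=(320,590,-480,-200))
b=min(s,key=lambda q:abs(q[2]-64)); go(b[:2],70,b[5])
E
```

```text
c=(513.2 -324.5) ztop 63.9  54.7 x 18.5  ang 11.3 px [292 187  56  19] n 1025
c=(475.0 -403.2) ztop 73.9  47.8 x 29.8  ang 31.7 px [252 241  42  42] n 1119
t 12.4 now [ 513.3 -321.6  202. ] psi 11.2 tilt 0.1 j1 j6 [-0.58 -0.77] -> shift mm [-1.00e-01 -2.90e+00 -1.32e+02] turn 0.1 (or flip 0.1) w 76.0 F [ 0.7 -0.5 -0.1]
```

View pics/w9.png

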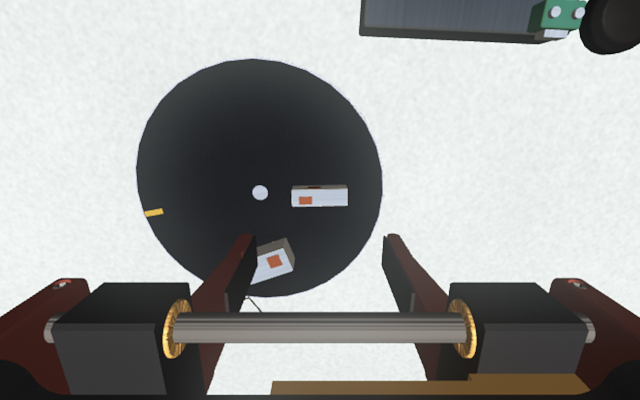

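>>> servo_tool --moves "0 -0.003 -0.06 0 0 0;0 -0.003 -0.11 0 0 0;0 -0.003 -0.133 0 0 0;0 -0.003 -0.133 0 0 0;0 -0.003 -0.133 0 0 0"

```text
t: 13.0
ee_pos: [514.2, -325.2, 70.6]
orientation: [-1.295, 1.064, -1.064]
ft_force: [0.5, -0.4, -0.1]
width: 76.0
```

>>> servo_tool --moves "0 0 0 0 0 0;0 0 0 0 0 0;0 0 0 0 0 0;0 0 0 0 0 0;0 0 0 0 0 0;0 0 0.06 0 0 0;0 0 0.12 0 0 0;0 0 0.12 0 0 0" --hand 255

```text
t: 14.0
ee_pos: [516.0, -327.7, 195.1]
orientation: [-1.294, 1.057, -1.072]
ft_force: [0.2, -0.3, -1.8]
width: 55.6
```

```bash
python3 - <<'E'
from h import *
im=cam("wrist"); save(im,"w10.png")
go(A(0,71),190,8.8)
E
```

```text
t 14.1 now [ 514.4 -326.7  192.2] psi 11.1 tilt 0.2 j1 j6 [-0.59 -0.78] -> shift mm [ 62.1 302.2  -2.2] turn -2.3 (or flip -2.3) w 56.2 F [-0.3  0.7 -1.7]
```

View pics/w10.png

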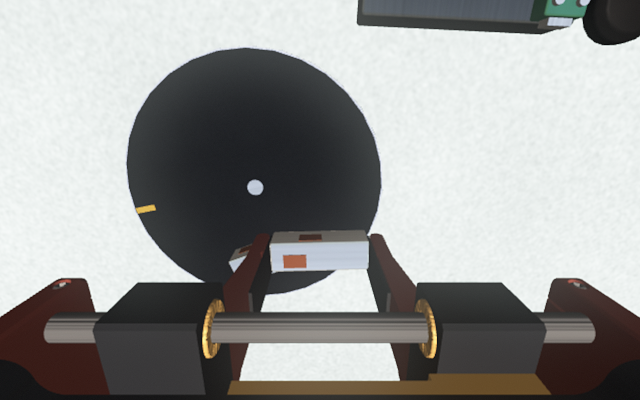

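>>> servo_tool --moves "0.062 0.302 0 0 0 -2.3;0.062 0.302 0 0 0 -2.3;0.062 0.302 0 0 0 -2.3;0.062 0.302 0 0 0 -2.3;0.062 0.302 0 0 0 -2.3;0.062 0.302 0 0 0 -2.3;0.062 0.302 0 0 0 -2.3;0.062 0.302 0 0 0 -2.3"

```text
t: 15.05
ee_pos: [574.8, -25.3, 189.3]
orientation: [-1.279, 1.097, -1.095]
ft_force: [0.7, 0.4, -2.1]
width: 55.4
```

```bash
python3 - <<'E'
from h import *
im=cam("wrist"); save(im,"w11.png")
go(A(0,71),65,8.8)
E
```

```text
t 15.1 now [575.  -25.4 189.6] psi 8.7 tilt 0.1 j1 j6 [-0.06 -0.22] -> shift mm [   1.5    0.8 -124.6] turn 0.1 (or flip 0.1) w 55.6 F [ 0.6 -0.8 -1.4]
```

View pics/w11.png

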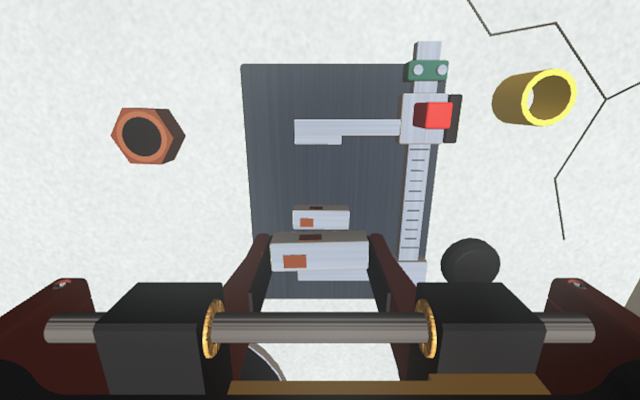

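>>> servo_tool --moves "0 0 -0.06 0 0 0;0 0 -0.105 0 0 0;0 0 -0.12 0 0 0;0 0 -0.1235 0 0 0;0 0 -0.1235 0 0 0;0 0 -0.1235 0 0 0;0 0 -0.1235 0 0 0"

```text
t: 15.98
ee_pos: [576.2, -24.0, 67.8]
orientation: [-1.277, 1.093, -1.096]
ft_force: [0.3, 0.2, -1.3]
width: 55.7
```

>>> servo_tool --moves "0 0 -0.001 0 0 0;0 0 -0.001 0 0 0;0 0 -0.001 0 0 0"

```text
t: 16.35
ee_pos: [575.5, -24.0, 65.7]
orientation: [-1.278, 1.095, -1.095]
ft_force: [-0.3, -0.5, -1.7]
width: 55.4
```

>>> servo_tool --moves "0 0 -0.0015 0 0 0;0 0 -0.0015 0 0 0;0 0 -0.0015 0 0 0"

```text
t: 16.73
ee_pos: [575.7, -24.0, 64.9]
orientation: [-1.278, 1.095, -1.095]
ft_force: [-2.9, -0.4, 7.3]
width: 55.1
```

>>> servo_tool --moves "0 0 0.001 0 0 0;0 0 0.001 0 0 0;0 0 0.001 0 0 0;0 0 0.06 0 0 0;0 0 0.12 0 0 0;0 0 0.14 0 0 0;0 0 0.14 0 0 0" --hand 35

```text
t: 17.6
ee_pos: [576.6, -24.1, 205.9]
orientation: [-1.276, 1.092, -1.097]
ft_force: [0.5, 0.1, -0.0]
width: 76.0
```

```bash
python3 - <<'E'
from h import *
im=cam("wrist"); save(im,"w12.png")
for q in shims(im,zmin=53,box=(550,620,-75,0)): print(Ainv(q))
go([470.2,-405.9],215,31.7)
E
```

```text
c=(575.7 -22.2) ztop 58.0  54.3 x 18.5  ang 10.7 px [292 179  54  19] n 927
c=(580.0 -47.7) ztop 60.0  55.0 x 21.0  ang 7.6 px [292 203  54  21] n 1022
[-0.5051926  73.48792879]
[-0.15161516 47.61972036]
t 17.6 now [575.6 -24.  204.2] psi 8.8 tilt 0.0 j1 j6 [-0.06 -0.22] -> shift mm [-105.4 -381.9   10.8] turn 22.9 (or flip 22.9) w 75.8 F [-0.4  0.3 -0.5]
```

View pics/w12.png

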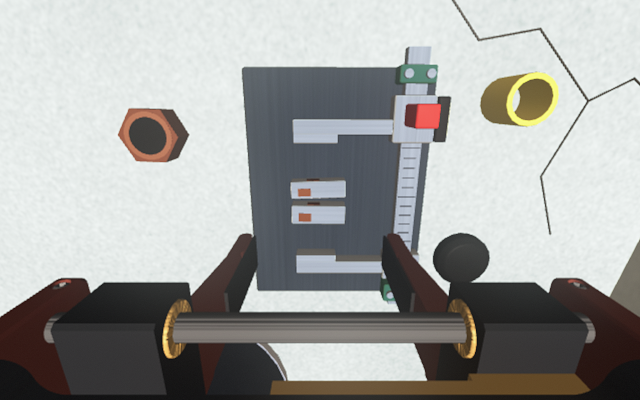

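>>> servo_tool --moves "-0.105 -0.38 0.01 0 0 23;-0.105 -0.38 0.01 0 0 23;-0.105 -0.38 0.01 0 0 23;-0.105 -0.38 0.01 0 0 23;-0.105 -0.38 0.01 0 0 23;-0.105 -0.38 0.01 0 0 23;-0.105 -0.38 0.01 0 0 23;-0.105 -0.38 0.01 0 0 23"

```text
t: 18.65
ee_pos: [469.0, -405.2, 211.8]
orientation: [-1.42, 0.796, -0.791]
ft_force: [0.5, -0.1, 0.4]
width: 75.8
```

```bash
python3 - <<'E'
from h import *
im=cam("wrist"); save(im,"w13.png")
s=shims(im,box=(320,590,-500,-200))
b=min(s,key=lambda q:abs(q[2]-74)); go(b[:2],72,b[5])
E
```

```text
c=(470.1 -406.6) ztop 73.9  55.4 x 27.8  ang 31.8 px [292 180  57  30] n 1669
t 18.7 now [ 469.5 -403.7  212. ] psi 31.7 tilt 0.2 j1 j6 [-0.73 -1.28] -> shift mm [   0.6   -2.9 -140. ] turn 0.0 (or flip 0.0) w 75.9 F [-0.2 -0.7 -0.1]
```

View pics/w13.png

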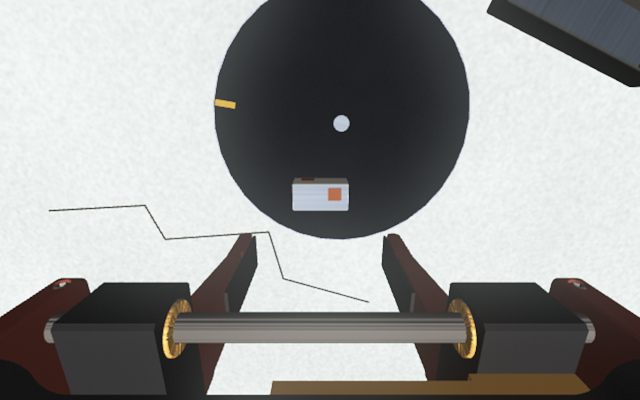

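>>> servo_tool --moves "0 -0.002 -0.06 0 0 0;0 -0.002 -0.11 0 0 0;0 -0.002 -0.141 0 0 0;0 -0.002 -0.141 0 0 0;0 -0.002 -0.141 0 0 0"

```text
t: 19.32
ee_pos: [471.4, -405.4, 73.9]
orientation: [-1.422, 0.79, -0.79]
ft_force: [0.8, -1.0, 0.7]
width: 75.6
```

>>> servo_tool --moves "0 0 0 0 0 0;0 0 0 0 0 0;0 0 0 0 0 0;0 0 0 0 0 0;0 0 0 0 0 0;0 0 0.06 0 0 0;0 0 0.12 0 0 0;0 0 0.12 0 0 0" --hand 255

```text
t: 20.32
ee_pos: [472.7, -408.0, 198.1]
orientation: [-1.424, 0.784, -0.799]
ft_force: [0.8, -0.4, -3.3]
width: 55.5
```

```bash
python3 - <<'E'
from h import *
im=cam("wrist"); save(im,"w14.png")
go(A(0,18.5),190,8.8)
E
```

```text
t 20.4 now [ 471.2 -406.7  195.1] psi 31.8 tilt 0.2 j1 j6 [-0.73 -1.29] -> shift mm [113.4 330.2  -5.1] turn -23.0 (or flip -23.0) w 55.6 F [ 0.2  0.1 -3. ]
```

View pics/w14.png

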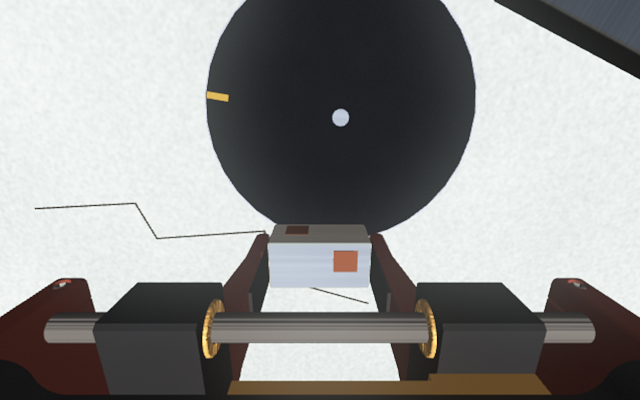

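>>> servo_tool --moves "0.114 0.33 0 0 0 -23;0.114 0.33 0 0 0 -23;0.114 0.33 0 0 0 -23;0.114 0.33 0 0 0 -23;0.114 0.33 0 0 0 -23;0.114 0.33 0 0 0 -23;0.114 0.33 0 0 0 -23;0.114 0.33 0 0 0 -23"

```text
t: 21.38
ee_pos: [583.2, -76.1, 191.3]
orientation: [-1.281, 1.097, -1.092]
ft_force: [-0.5, 0.8, -2.8]
width: 56.1
```

>>> servo_tool --moves "0 0 0 0 0 0;0 0 -0.05 0 0 0;0 0 -0.05 0 0 0;0 0 -0.05 0 0 0;0 0 -0.05 0 0 0"

```text
t: 22.0
ee_pos: [585.6, -76.5, 144.9]
orientation: [-1.276, 1.093, -1.097]
ft_force: [-0.7, 0.5, -2.3]
width: 55.9
```

```bash
python3 - <<'E'
from h import *
im=cam("wrist"); save(im,"w15.png")
go(A(0,18.5),66.5,8.8)
print(Ainv(im["o"]["ee_pos"]))
E
```

```text
t 22.1 now [585.5 -76.3 144.8] psi 8.8 tilt 0.2 j1 j6 [-0.15 -0.3 ] -> shift mm [ -1.   -0.1 -78.3] turn -0.0 (or flip -0.0) w 55.7 F [ 0.1 -0.  -3.5]
[ 1.04089098 18.27215116]
```

View pics/w15.png

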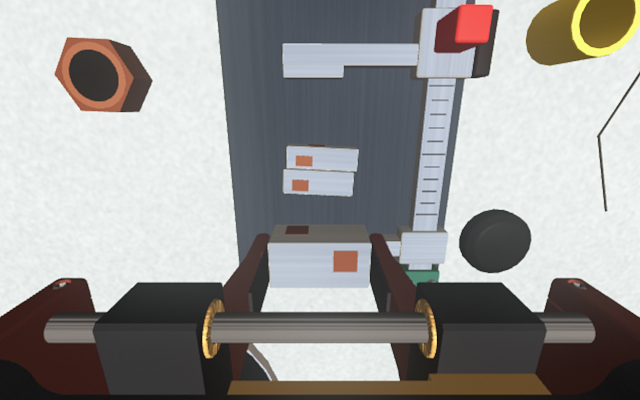

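```bash
python3 - <<'E'
from h import *
im=cam("wrist"); C=cloud(im)
cv2.imwrite("pics/w15z.png",cv2.resize(im["pixels"][130:215,260:400,::-1],None,fx=5,fy=5))
for q in shims(im,zmin=53,zmax=70,box=(540,630,-70,5)): print(Ainv(q))
for z,b in((58,(540,630,-35,5)),):
    pass
E
```

```text
c=(580.9 -43.0) ztop 59.4  57.6 x 38.7  ang 6.0 px [283 145  76  51] n 3419
[ 1.50243901 52.0705177 ]
```

View pics/w15z.png

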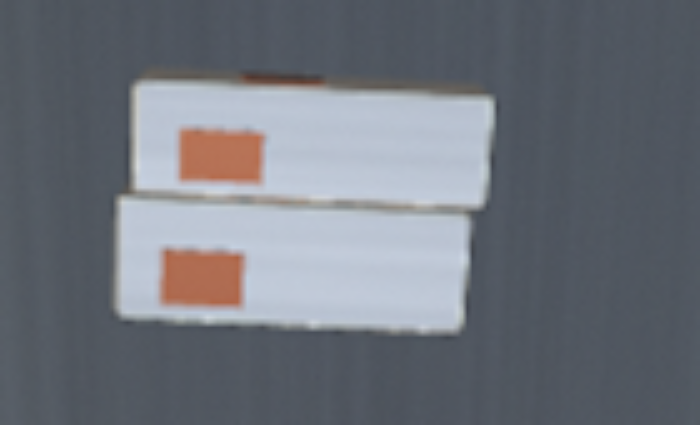

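```bash
python3 - <<'E'
from h import *
im=cam("wrist")
for z,pts in ((60,[(283.2,193.5),(352.5,196.3),(284,169.5),(353.5,172)]),(58,[(286.5,168),(357,171),(287,146.5),(358.5,149.5)])):
    for p in plane(im,pts,z): print(z,Ainv(p))
E
```

```text
60 [-27.95668653  33.66994952]
60 [27.37041431 31.41420386]
60 [-26.66534551  53.099017  ]
60 [27.44477907 51.20120337]
58 [-24.90398509  53.88297137]
58 [30.40604995 51.57673093]
58 [-24.00106769  70.58726078]
58 [30.88343024 68.3891668 ]
```

>>> servo_tool --moves "-0.012 0.071 0 0 0 0;-0.012 0.071 0 0 0 0;-0.012 0.071 -0.03 0 0 0;-0.012 0.071 -0.06 0 0 0;-0.012 0.071 -0.075 0 0 0;-0.012 0.071 -0.075 0 0 0;-0.012 0.071 -0.075 0 0 0;-0.012 0.071 -0.075 0 0 0"

```text
t: 23.15
ee_pos: [573.0, -5.1, 68.7]
orientation: [-1.278, 1.094, -1.095]
ft_force: [-0.6, -0.2, -3.9]
width: 56.1
```

```bash
python3 - <<'E'
from h import *
im=cam("wrist"); save(im,"w16.png")
go(A(0,90),66.5,8.8)
print(Ainv(im["o"]["ee_pos"]))
E
```

```text
t 23.2 now [572.9  -5.1  68.7] psi 8.8 tilt 0.1 j1 j6 [-0.03 -0.18] -> shift mm [ 0.7 -0.7 -2.2] turn -0.0 (or flip -0.0) w 55.6 F [ 0.3 -0.3 -3.7]
[-0.51778833 90.73609025]
```

View pics/w16.png

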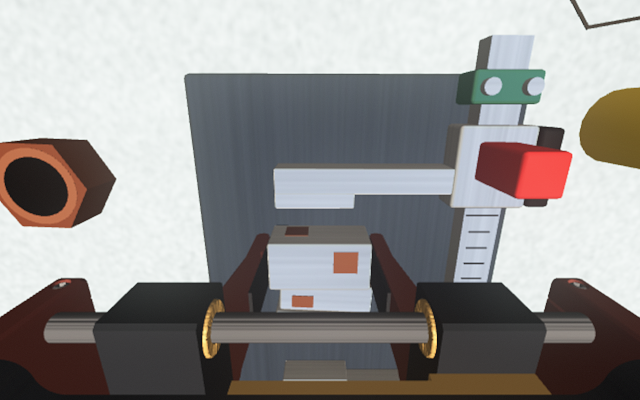

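>>> servo_tool --moves "0 0 -0.002 0 0 0;0 0 -0.002 0 0 0;0 0 -0.002 0 0 0"

```text
t: 23.58
ee_pos: [572.9, -5.0, 66.6]
orientation: [-1.278, 1.094, -1.095]
ft_force: [-0.9, -0.7, 3.5]
width: 55.8
```

>>> servo_tool --moves "0 0 -0.001 0 0 0;0 0 -0.001 0 0 0;0 0 -0.001 0 0 0"

```text
t: 23.95
ee_pos: [572.9, -5.0, 66.6]
orientation: [-1.278, 1.094, -1.095]
ft_force: [-3.6, -0.8, 14.6]
width: 55.9
```

>>> servo_tool --moves "0 0 0.001 0 0 0;0 0 0.001 0 0 0;0 0 0.001 0 0 0;0 0 0.06 0 0 0;0 0 0.12 0 0 0;0 0 0.14 0 0 0;0 0 0.14 0 0 0" --hand 35

```text
t: 24.82
ee_pos: [573.6, -5.0, 206.8]
orientation: [-1.276, 1.092, -1.097]
ft_force: [0.5, -0.6, -0.9]
width: 76.0
```

```bash
python3 - <<'E'
from h import *
im=cam("wrist"); save(im,"w17.png")
for q in shims(im,zmin=53,box=(530,630,-75,20)): print(Ainv(q))
C=cloud(im)
hsv=cv2.cvtColor(im["pixels"],cv2.COLOR_RGB2HSV);h,s,v=cv2.split(hsv)
m=(((h<8)|(h>172))&(s>150)&(v>100)&(abs(C[...,2]-95)<5))
c=max(cv2.findContours(m.astype(np.uint8),cv2.RETR_EXTERNAL,cv2.CHAIN_APPROX_NONE)[0],key=cv2.contourArea)
r=cv2.minAreaRect(plane(im,c[:,0],95)[:,:2].astype(np.float32));print(r,Ainv(r[0]))
go(A(90,143+4),200,98.8)
E
```

```text
c=(572.9 -5.1) ztop 67.2  55.6 x 27.8  ang 8.9 px [290 177  59  67] n 3522
[-0.63471859 90.75283325]
((653.16845703125, 63.18157958984375), (19.751636505126953, 18.304147720336914), 8.894259452819824) [ 89.14790133 145.96141546]
t 24.9 now [572.5  -5.  205.1] psi 8.8 tilt 0.0 j1 j6 [-0.03 -0.18] -> shift mm [81.3 69.3 -5.1] turn 90.0 (or flip 90.0) w 76.0 F [0.6 0.6 0.5]
```

View pics/w17.png

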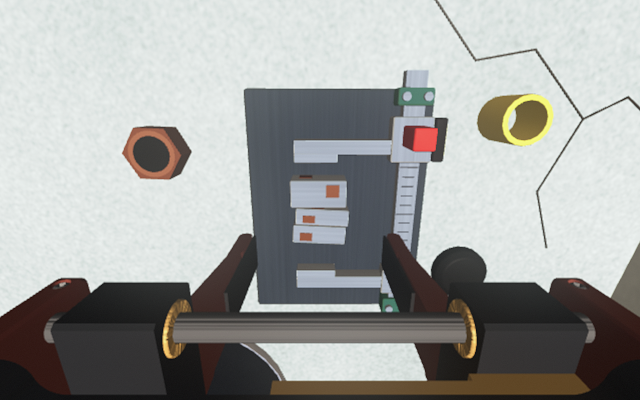

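>>> servo_tool --moves "0.082 0.068 0 0 0 90;0.082 0.068 0 0 0 90;0.082 0.068 0 0 0 90;0.082 0.068 0 0 0 90;0.082 0.068 0 0 0 90;0.082 0.068 0 0 0 90;0.082 0.068 0 0 0 90;0.082 0.068 0 0 0 90" --hand 130

```text
t: 25.88
ee_pos: [653.3, 62.9, 202.3]
orientation: [-1.57, -0.067, 0.074]
ft_force: [-0.8, 0.1, 1.2]
width: 43.2
```

>>> servo_tool --moves "0 0 0 0 0 4.4;0 0 0 0 0 4.4"

```text
t: 26.12
ee_pos: [653.5, 62.9, 202.8]
orientation: [-1.567, -0.122, 0.128]
ft_force: [0.7, 0.4, -1.1]
width: 43.2
```

```bash
python3 - <<'E'
from h import *
im=cam("wrist"); save(im,"w18.png")
go(A(90,146),85,98.8)
print(Ainv(im["o"]["ee_pos"]))
E
```

```text
t 26.2 now [653.7  63.  203.1] psi 99.1 tilt 0.2 j1 j6 [ 0.08 -1.65] -> shift mm [   0.3    0.4 -118.1] turn -0.3 (or flip -0.3) w 43.0 F [ 0.3 -0.1 -0.4]
[ 89.45971786 145.6483455 ]
```

View pics/w18.png

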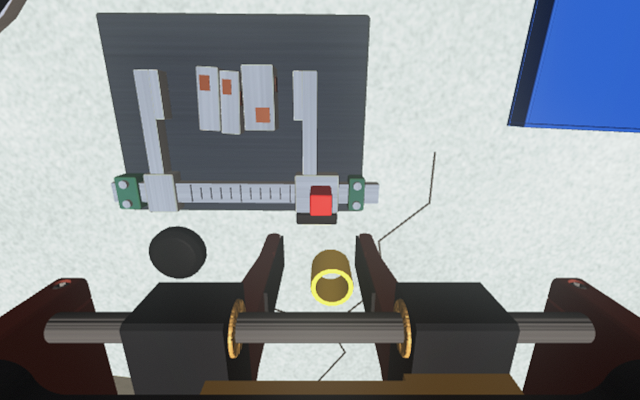

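>>> servo_tool --moves "0 0 -0.06 0 0 0;0 0 -0.117 0 0 0;0 0 -0.117 0 0 0;0.001 -0.0085 -0.117 0 0 0;0.0025 -0.018 -0.117 0 0 0;0.0025 -0.018 -0.117 0 0 0;0.0025 -0.018 -0.117 0 0 0"

```text
t: 27.05
ee_pos: [657.6, 44.7, 89.4]
orientation: [-1.567, -0.127, 0.124]
ft_force: [-0.0, -0.4, 0.2]
width: 43.2
```

>>> servo_tool --moves "0.0008 -0.005 0 0 0 0;0.0015 -0.01 0 0 0 0;0.0023 -0.015 0 0 0 0;0.0031 -0.02 0 0 0 0;0.0031 -0.02 0 0 0 0"

```text
t: 27.68
ee_pos: [660.3, 24.8, 88.4]
orientation: [-1.567, -0.126, 0.125]
ft_force: [-0.8, 2.4, 2.1]
width: 43.3
```

>>> servo_tool --moves "0.0008 -0.005 0 0 0 0;0.0015 -0.01 0 0 0 0;0.0015 -0.01 0 0 0 0"

```text
t: 28.05
ee_pos: [661.8, 14.9, 88.2]
orientation: [-1.567, -0.126, 0.126]
ft_force: [1.1, 2.8, 1.4]
width: 43.2
```

```bash
python3 - <<'E'
from h import *
im=cam("wrist"); save(im,"w19.png")
go(A(90,92+11.5),85,98.8)
print(Ainv(im["o"]["ee_pos"]))
E
```

```text
t 28.1 now [661.8  14.9  88.1] psi 99.2 tilt 0.0 j1 j6 [ 0.   -1.73] -> shift mm [-1.3  6.4 -3.1] turn -0.4 (or flip -0.4) w 43.3 F [-0.1  2.7  1.7]
[90.29866335 96.90455964]
```

View pics/w19.png

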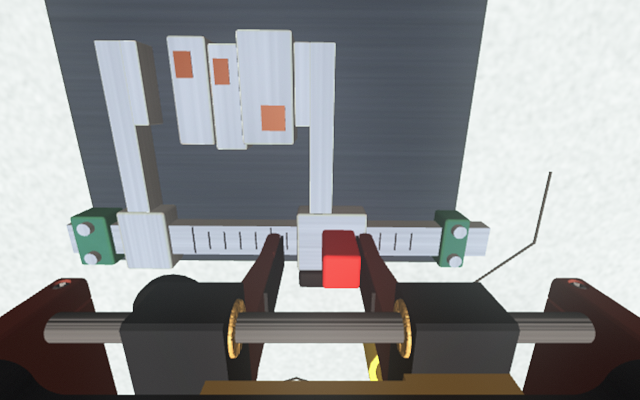

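>>> servo_tool --moves "0.0006 -0.004 0 0 0 0;0.0012 -0.008 0 0 0 0;0.0018 -0.012 0 0 0 0;0.0018 -0.012 0 0 0 0"

```text
t: 28.6
ee_pos: [663.6, 3.0, 88.1]
orientation: [-1.567, -0.126, 0.126]
ft_force: [0.5, 2.3, 1.4]
width: 42.8
```

>>> servo_tool --moves "0.0003 -0.002 0 0 0 0;0.0003 -0.002 0 0 0 0;0.0003 -0.002 0 0 0 0"

```text
t: 28.98
ee_pos: [663.9, 1.2, 88.1]
orientation: [-1.567, -0.126, 0.126]
ft_force: [1.1, 4.7, 1.6]
width: 43.3
```

```bash
python3 - <<'E'
from h import *
im=cam("wrist"); save(im,"w20.png")
go(A(90,92+11.5),85,98.8)
print(Ainv(im["o"]["ee_pos"]))
E
```

```text
t 29.0 now [663.9   1.2  88.2] psi 99.2 tilt 0.0 j1 j6 [-0.02 -1.75] -> shift mm [-3.4 20.1 -3.2] turn -0.4 (or flip -0.4) w 43.1 F [1.4 4.9 1.3]
[90.23233308 83.09096015]
```

View pics/w20.png

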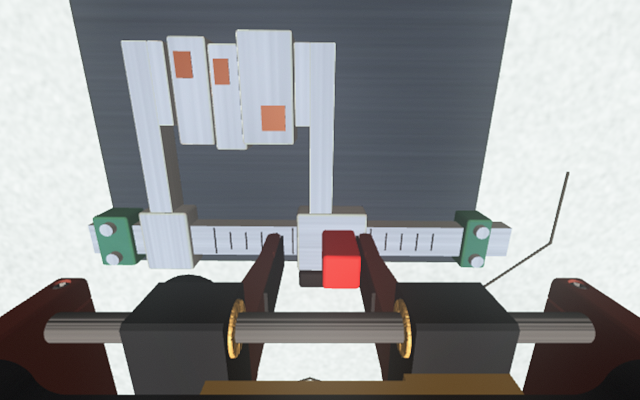

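>>> servo_tool --moves "0.0003 -0.002 0 0 0 0;0.0003 -0.002 0 0 0 0;0.0003 -0.002 0 0 0 0"

```text
t: 29.4
ee_pos: [664.2, -0.6, 88.2]
orientation: [-1.567, -0.126, 0.126]
ft_force: [1.1, 6.3, 1.1]
width: 42.9
```

>>> servo_tool --moves "0.0002 -0.001 0 0 0 0;0.0002 -0.001 0 0 0 0;0.0002 -0.001 0 0 0 0"

```text
t: 29.78
ee_pos: [664.2, -0.7, 88.1]
orientation: [-1.566, -0.126, 0.126]
ft_force: [0.7, 9.1, 1.0]
width: 43.3
```

>>> servo_tool --moves "0.0001 -0.0006 0 0 0 0;0.0001 -0.0006 0 0 0 0;0.0001 -0.0006 0 0 0 0"

```text
t: 30.15
ee_pos: [664.2, -0.7, 88.1]
orientation: [-1.565, -0.125, 0.126]
ft_force: [0.6, 12.8, 1.5]
width: 43.1
```

>>> servo_tool --moves "0.0001 -0.0005 0 0 0 0;0.0001 -0.0005 0 0 0 0;0.0001 -0.0005 0 0 0 0"

```text
t: 30.52
ee_pos: [664.2, -0.8, 88.1]
orientation: [-1.564, -0.125, 0.126]
ft_force: [1.2, 13.7, 1.6]
width: 43.0
```

>>> servo_tool --moves "0 -0.0004 0 0 0 0;0 -0.0004 0 0 0 0;0 -0.0004 0 0 0 0;0 -0.0004 0 0 0 0"

```text
t: 31.02
ee_pos: [664.2, -0.8, 88.1]
orientation: [-1.564, -0.125, 0.126]
ft_force: [1.1, 16.2, 1.9]
width: 43.1
```

```bash
python3 - <<'E'
from h import *
im=cam("wrist"); save(im,"w21.png"); print(im["o"]["ft_force"])
cv2.imwrite("pics/w21z.png",cv2.resize(im["pixels"][15:170,100:360,::-1],None,fx=3,fy=3))
E
```

```text
[ 1.13987849 16.19539511  1.85503186]
```

View pics/w21z.png

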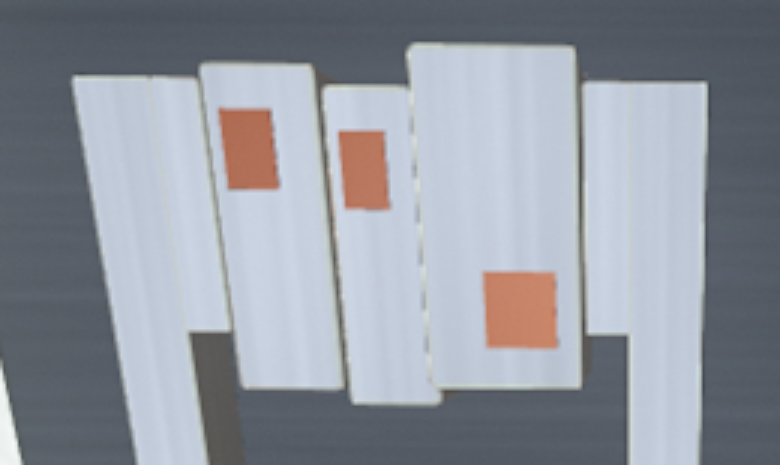

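>>> servo_tool --moves "0 0 0 0 0 0;0 0 0 0 0 0;0 0 0 0 0 0;0 0 0 0 0 0;0 0 0 0 0 0;0 0 0 0 0 0;0 0 0 0 0 0;0 0 0 0 0 0"

```text
t: 32.08
ee_pos: [664.2, -0.8, 88.1]
orientation: [-1.564, -0.125, 0.126]
ft_force: [0.0, 17.2, 2.3]
width: 42.7
```

>>> servo_tool --moves "0 0 0 0 0 0;0 0 0 0 0 0;0 0 0 0 0 0;0 0 0 0 0 0;0 0 0 0 0 0;0 0 0 0 0 0"

```text
t: 32.83
ee_pos: [664.2, -0.8, 88.1]
orientation: [-1.564, -0.125, 0.126]
ft_force: [0.1, 16.8, 1.8]
width: 42.8
```

```bash
python3 - <<'E'
from h import *
im=cam("wrist"); print(im["o"]["ft_force"],Ainv(im["o"]["ee_pos"]))
im=cam("top"); save(im,"t1.png")
im=cam("side"); save(im,"s1.png")
E
```

```text
[ 0.09641348 16.78439752  1.76189823] [90.23255533 81.058104  ]
```

View pics/s1.png

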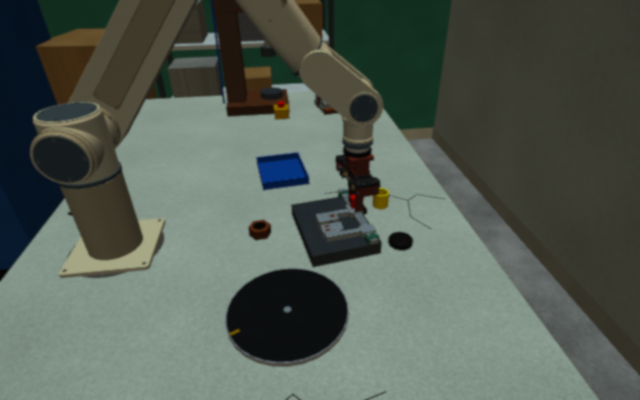

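>>> servo_tool --moves "-0.0015 0.01 0 0 0 0;-0.003 0.02 0 0 0 0;-0.0045 0.03 0 0 0 0;-0.006 0.04 0 0 0 0;-0.0075 0.05 0 0 0 0;-0.009 0.06 0 0 0 0;-0.0107 0.07 0 0 0 0;-0.0107 0.07 0 0 0 0"

```text
t: 33.98
ee_pos: [653.9, 67.6, 88.3]
orientation: [-1.567, -0.127, 0.126]
ft_force: [0.2, 0.3, -0.5]
width: 43.3
```

>>> servo_tool --moves "0.0005 -0.004 0 0 0 0;0.0005 -0.004 0.05 0 0 0;0.0005 -0.004 0.11 0 0 0;0.0005 -0.004 0.11 0 0 0;0.0005 -0.004 0.11 0 0 0"

```text
t: 34.6
ee_pos: [654.0, 62.1, 198.1]
orientation: [-1.567, -0.126, 0.125]
ft_force: [0.5, -0.0, -1.1]
width: 43.4
```

```bash
python3 - <<'E'
from h import *
im=cam("wrist"); save(im,"w22.png")
for q in shims(im,zmin=53,box=(530,630,-100,20)): print(Ainv(q))
C=cloud(im);print(C[60:140:10,180:330:6,2].round(0).astype(int))
go(A(0,52),200,8.8)
E
```

```text
c=(578.0 -42.7) ztop 67.2  55.7 x 29.5  ang 8.5 px [154  61  84  72] n 5175
c=(558.1 18.5) ztop 59.9  27.4 x 6.1  ang 7.3 px [286  68   8  34] n 183
c=(620.9 -96.9) ztop 59.4  17.8 x 6.5  ang 0.2 px [154 125   8  20] n 97
[-1.35921504 52.82996763]
[-11.61318604 116.36849405]
[32.7727814  -7.26541647]
[[ 39  40  39  39  40  39  40  38  40  40  41  39  39  40  39  39  40  38
   40  41  41  40  41  40  40]
 [ 58  57  57  66  68  67  69  67  67  51  39  39  39  39  40  41  39  37
   59  61  60  60  40  40  39]
 [ 58  58  58  68  68  68  69  68  68  54  40  40  38  38  40  39  40  39
   60  60  60  58  38  40  39]
 [ 59  58  58  59  69  68  69  67  67  56  42  41  38  40  40  40  38  39
   60  59  60  60  40  40  40]
 [ 59  57  59  58  67  68  68  68  67  58  40  40  40  40  39  39  39  39
   60  59  60  60  40  39  40]
 [ 59  57 341  57  68  68  68  68  68  61  41  40  39  40  41  40  40  40
   60  59  59  61  39  39  40]
 [ 59  57  56  59  68  67  68  67  68  63  42  40  40  40  40  39  40  40
   40  39  60  60  41  41 341]
 [ 40  39  58  57  59  48  41  40  39  39  39  40  40  39  40  39  38  40
   39  39  59  59  40  39  39]]
t 34.6 now [653.5  62.1 197.1] psi 99.2 tilt 0.1 j1 j6 [ 0.08 -1.65] -> shift mm [ -74.  -105.4    2.9] turn -90.4 (or flip 89.6) w 43.0 F [-0.5  0.1 -0. ]
```

View pics/w22.png

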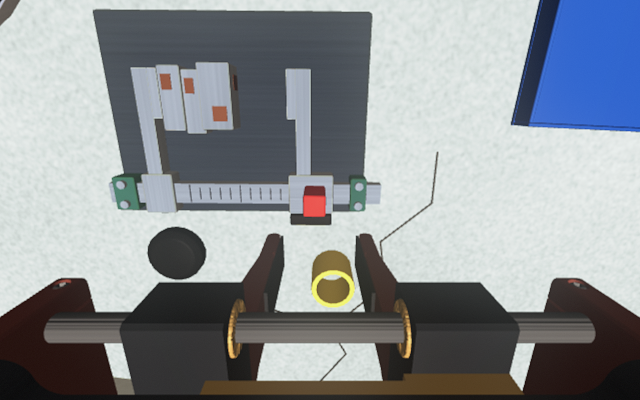

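>>> servo_tool --moves "-0.074 -0.105 0.005 0 0 -90;-0.074 -0.105 0.005 0 0 -90;-0.074 -0.105 0.005 0 0 -90;-0.074 -0.105 0.005 0 0 -90;-0.074 -0.105 0.005 0 0 -90;-0.074 -0.105 0.005 0 0 -90;-0.074 -0.105 0.005 0 0 -90;-0.074 -0.105 0.005 0 0 -90" --hand 35

```text
t: 35.65
ee_pos: [579.1, -42.5, 201.1]
orientation: [-1.309, 1.045, -1.04]
ft_force: [-0.4, -0.3, -0.2]
width: 75.7
```

>>> servo_tool --moves "0 0 0 0 0 -4.7;0 0 0 0 0 -4.7;0 0 0 0 0 -4.7"

```text
t: 36.02
ee_pos: [579.7, -42.5, 202.2]
orientation: [-1.278, 1.099, -1.096]
ft_force: [-1.0, 0.4, 0.0]
width: 76.1
```

```bash
cat >> h.py <<'E'
def pack(im,zt,x0=-45,x1=45,y0=-2,y1=85):
    C=cloud(im); m=(abs(C[...,2]-zt)<4)&(im["pixels"].max(2)>70)
    c,s=np.cos(np.radians(Y0)),np.sin(np.radians(Y0)); D=C[...,:2]-A0
    X=c*D[...,0]+s*D[...,1]; Y=-s*D[...,0]+c*D[...,1]
    m&=(X>x0)&(X<x1)&(Y>y0)&(Y<y1)
    m=cv2.morphologyEx(m.astype(np.uint8),cv2.MORPH_OPEN,np.ones((3,3)))
    for k in cv2.findContours(m,cv2.RETR_EXTERNAL,cv2.CHAIN_APPROX_NONE)[0]:
        if cv2.contourArea(k)<100: continue
        W=plane(im,k[:,0],zt)[:,:2].astype(np.float32); r=cv2.minAreaRect(W); print("z",zt,r,"anvil",Ainv(r[0]).round(1))
E
python3 - <<'E'
from h import *
im=cam("wrist"); save(im,"w23.png")
pack(im,68,y0=35); pack(im,59,y1=38,y0=1)
go(A(-0.7,52.5),70,8.8)
E
```

```text
z 68 ((578.8037719726562, -42.98655700683594), (55.616493225097656, 27.35521697998047), 8.754274368286133) anvil [-0.6 52.4]
z 59 ((586.7573852539062, -74.55644226074219), (58.172149658203125, 37.70219802856445), 8.77032470703125) anvil [ 2.4 20. ]
t 36.1 now [579.9 -42.5 202.4] psi 8.6 tilt 0.1 j1 j6 [-0.09 -0.24] -> shift mm [  -1.2   -0.4 -132.4] turn 0.2 (or flip 0.2) w 75.5 F [-0.1 -0.3 -0.5]
```

View pics/w23.png

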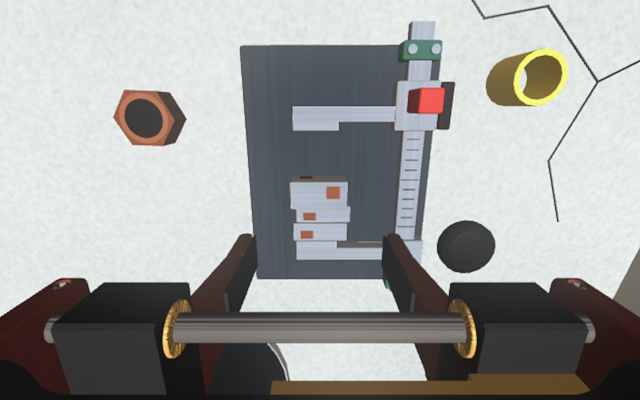

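>>> servo_tool --moves "-0.0015 0.001 -0.06 0 0 0;-0.0015 0.001 -0.11 0 0 0;-0.0015 0.001 -0.136 0 0 0;-0.0015 0.001 -0.136 0 0 0;-0.0015 0.001 -0.136 0 0 0"

```text
t: 36.7
ee_pos: [579.5, -41.6, 68.1]
orientation: [-1.275, 1.098, -1.099]
ft_force: [-0.1, 0.7, -0.6]
width: 76.2
```

>>> servo_tool --moves "0 0 0 0 0 0;0 0 0 0 0 0;0 0 0 0 0 0;0 0 0 0 0 0;0 0 0 0 0 0;0 0 0.06 0 0 0;0 0 0.12 0 0 0;0 0 0.12 0 0 0" --hand 255

```text
t: 37.7
ee_pos: [581.7, -41.7, 191.8]
orientation: [-1.271, 1.092, -1.104]
ft_force: [0.3, -0.7, -3.2]
width: 55.9
```

```bash
python3 - <<'E'
from h import *
im=cam("wrist"); save(im,"w24.png")
go([460,290],200,6.5)
# tray from wrist & top
for n in("wrist","top"):
    im=cam(n);h,s,v=cv2.split(cv2.cvtColor(im["pixels"],cv2.COLOR_RGB2HSV))
    m=((h>100)&(h<130)&(s>150)).astype(np.uint8)
    cs=[c for c in cv2.findContours(m,cv2.RETR_EXTERNAL,cv2.CHAIN_APPROX_NONE)[0] if cv2.contourArea(c)>500]
    for c in cs:
        print(n,cv2.boundingRect(c),cv2.minAreaRect(plane(im,c[:,0],30)[:,:2].astype(np.float32)))
E
```

```text
t 37.8 now [579.7 -41.6 189. ] psi 8.5 tilt 0.2 j1 j6 [-0.09 -0.24] -> shift mm [-119.7  331.6   11. ] turn -2.0 (or flip -2.0) w 56.0 F [-0.5 -0.8 -5.2]
top (160, 232, 84, 72) ((465.4178771972656, 349.0906982421875), (154.1618194580078, 198.23162841796875), 6.55616569519043)
```

View pics/w24.png

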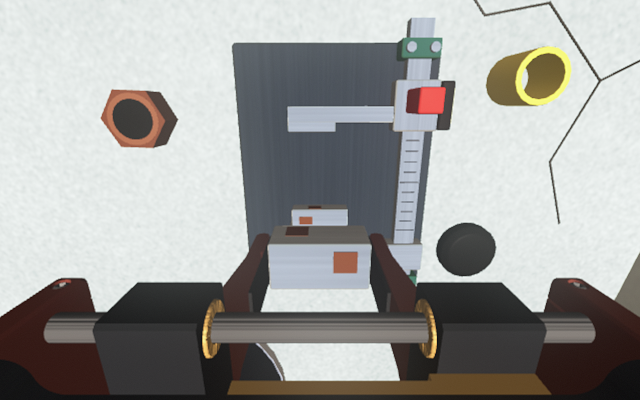

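>>> servo_tool --moves "-0.11 0.34 0.005 0 0 -2;-0.11 0.34 0.005 0 0 -2;-0.11 0.34 0.005 0 0 -2;-0.11 0.34 0.005 0 0 -2;-0.11 0.34 0.005 0 0 -2;-0.11 0.34 0.005 0 0 -2;-0.11 0.34 0.005 0 0 -2;-0.11 0.34 0.005 0 0 -2"

```text
t: 38.85
ee_pos: [467.8, 297.6, 190.3]
orientation: [-1.265, 1.125, -1.124]
ft_force: [0.3, -0.0, -2.6]
width: 55.7
```

```bash
python3 - <<'E'
from h import *
im=cam("wrist"); save(im,"w25.png")
go([471,299],40,6.5)
h,s,v=cv2.split(cv2.cvtColor(im["pixels"],cv2.COLOR_RGB2HSV))
m=((h>100)&(h<130)&(s>150)).astype(np.uint8)
m=cv2.morphologyEx(m,cv2.MORPH_OPEN,np.ones((3,3)))
for c in cv2.findContours(m,cv2.RETR_EXTERNAL,cv2.CHAIN_APPROX_NONE)[0]:
    if cv2.contourArea(c)>500: print(cv2.boundingRect(c),cv2.minAreaRect(plane(im,c[:,0],30)[:,:2].astype(np.float32)))
E
```

```text
t 38.9 now [468.2 297.2 190.7] psi 6.5 tilt 0.2 j1 j6 [0.54 0.43] -> shift mm [   2.8    1.8 -150.7] turn -0.0 (or flip -0.0) w 56.1 F [-0.1 -0.5 -3. ]
(248, 34, 155, 191) ((466.1411437988281, 348.72119140625), (141.3607635498047, 186.0496063232422), 6.574953079223633)
```

View pics/w25.png

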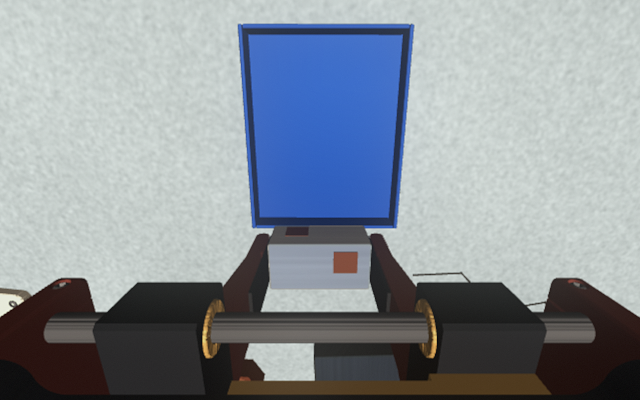

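>>> servo_tool --moves "0.002 0.001 -0.06 0 0 0;0.002 0.001 -0.12 0 0 0;0.002 0.001 -0.15 0 0 0;0.002 0.001 -0.156 0 0 0;0.002 0.001 -0.156 0 0 0;0.002 0.001 -0.156 0 0 0"

```text
t: 39.65
ee_pos: [472.0, 299.8, 37.7]
orientation: [-1.258, 1.124, -1.125]
ft_force: [0.5, -0.3, -4.1]
width: 55.9
```

>>> servo_tool --moves "0 0 -0.002 0 0 0;0 0 -0.002 0 0 0;0 0 -0.002 0 0 0"

```text
t: 40.02
ee_pos: [470.9, 299.7, 34.5]
orientation: [-1.261, 1.124, -1.125]
ft_force: [0.1, -0.2, -3.6]
width: 55.8
```

>>> servo_tool --moves "0 0 -0.0025 0 0 0;0 0 -0.0025 0 0 0;0 0 -0.0025 0 0 0"

```text
t: 40.4
ee_pos: [470.9, 299.7, 32.2]
orientation: [-1.261, 1.124, -1.125]
ft_force: [-2.1, -0.6, 5.9]
width: 55.7
```

>>> servo_tool --moves "0 0 -0.001 0 0 0;0 0 -0.001 0 0 0;0 0 -0.001 0 0 0"

```text
t: 40.78
ee_pos: [471.0, 299.7, 32.1]
orientation: [-1.26, 1.124, -1.125]
ft_force: [-4.7, -2.7, 16.5]
width: 55.9
```

Seated. Release, lift, return to the caliper for shim a.

>>> servo_tool --moves "0 0 0.001 0 0 0;0 0 0.001 0 0 0;0 0 0.001 0 0 0;0 0 0.06 0 0 0;0 0 0.12 0 0 0;0 0 0.17 0 0 0;0 0 0.17 0 0 0" --hand 35

```text
t: 41.65
ee_pos: [473.0, 300.9, 204.7]
orientation: [-1.253, 1.121, -1.125]
ft_force: [-0.0, -0.3, -0.1]
width: 75.7
```

```bash
python3 - <<'E'
from h import *
im=cam("wrist"); save(im,"w26.png")
shims(im,zmin=20,zmax=50,box=(400,540,260,430))
go(A(3,31),202,8.8)
E
```

```text
c=(537.2 412.2) ztop 29.7  35.6 x 4.7  ang -85.1 px [392  65   7  39] n 168
c=(470.9 298.6) ztop 31.9  55.2 x 28.3  ang 6.5 px [291 173  51  27] n 1328
c=(527.8 261.6) ztop 28.6  24.6 x 4.4  ang 2.7 px [351 220  22   5] n 93
t 41.7 now [471.6 300.  202.3] psi 6.5 tilt 0.2 j1 j6 [0.55 0.43] -> shift mm [ 1.140e+02 -3.636e+02 -3.000e-01] turn 2.3 (or flip 2.3) w 76.1 F [ 0.6 -0.3 -0.1]
```

View pics/w26.png

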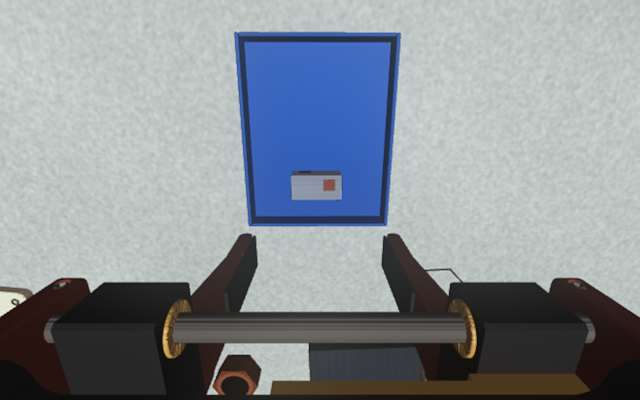

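>>> servo_tool --moves "0.114 -0.363 0 0 0 2.3;0.114 -0.363 0 0 0 2.3;0.114 -0.363 0 0 0 2.3;0.114 -0.363 0 0 0 2.3;0.114 -0.363 0 0 0 2.3;0.114 -0.363 0 0 0 2.3;0.114 -0.363 0 0 0 2.3;0.114 -0.363 0 0 0 2.3"

```text
t: 42.7
ee_pos: [583.6, -63.4, 198.9]
orientation: [-1.279, 1.098, -1.094]
ft_force: [-0.1, 0.6, -0.0]
width: 75.5
```

```bash
python3 - <<'E'
from h import *
im=cam("wrist"); save(im,"w27.png")
pack(im,59,y1=60,y0=1)
go(A(2.5,31),66,8.8)
E
```

```text
z 59 ((586.303955078125, -74.55683898925781), (58.375343322753906, 36.885948181152344), 8.898614883422852) anvil [ 2.  20.1]
t 42.8 now [583.6 -62.5 199.2] psi 8.8 tilt 0.2 j1 j6 [-0.13 -0.28] -> shift mm [   1.5   -1.2 -133.2] turn -0.0 (or flip -0.0) w 75.8 F [ 0.2 -0.1 -0. ]
```

View pics/w27.png

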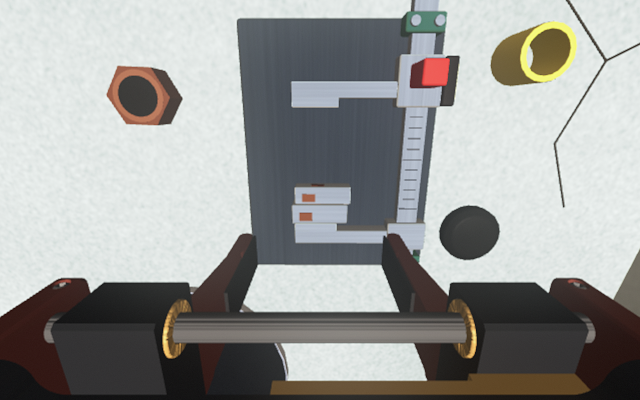

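>>> servo_tool --moves "0.001 0 -0.06 0 0 0;0.001 0 -0.11 0 0 0;0.001 0 -0.134 0 0 0;0.001 0 -0.134 0 0 0;0.001 0 -0.134 0 0 0;0.001 0 -0.134 0 0 0"

```text
t: 43.5
ee_pos: [586.7, -63.1, 68.2]
orientation: [-1.277, 1.092, -1.096]
ft_force: [-0.0, -0.8, 0.0]
width: 76.1
```

```bash
python3 - <<'E'
from h import *
go(A(2.5,32),65,8.8); print(Ainv(ctrl.get_obs()["ee_pos"]))
E
```

```text
t 43.5 now [586.7 -63.1  68.2] psi 8.9 tilt 0.1 j1 j6 [-0.13 -0.28] -> shift mm [-1.7  0.4 -3.2] turn -0.1 (or flip -0.1) w 76.1 F [-0.  -0.8  0. ]
[ 4.13301071 31.31450803]
```

>>> servo_tool --moves "-0.0005 0.0008 -0.001 0 0 0;-0.0005 0.0008 -0.001 0 0 0;-0.0005 0.0008 -0.001 0 0 0"

```text
t: 43.88
ee_pos: [585.3, -62.8, 65.9]
orientation: [-1.278, 1.095, -1.095]
ft_force: [-0.1, 0.1, 1.3]
width: 75.9
```

>>> servo_tool --moves "0 0 0 0 0 0;0 0 0 0 0 0;0 0 0 0 0 0;0 0 0 0 0 0;0 0 0 0 0 0;0 0 0.06 0 0 0;0 0 0.12 0 0 0;0 0 0.12 0 0 0" --hand 255

```text
t: 44.88
ee_pos: [588.3, -63.1, 190.4]
orientation: [-1.273, 1.088, -1.1]
ft_force: [0.2, -0.7, -1.5]
width: 55.8
```

```bash
python3 - <<'E'
from h import *
im=cam("wrist"); save(im,"w28.png")
go([465,349],200,6.5)
E
```

```text
t 44.9 now [586.4 -62.8 187.7] psi 8.8 tilt 0.2 j1 j6 [-0.13 -0.28] -> shift mm [-121.4  411.8   12.3] turn -2.3 (or flip -2.3) w 55.6 F [-1.5 -0.4 -1.7]
```

View pics/w28.png

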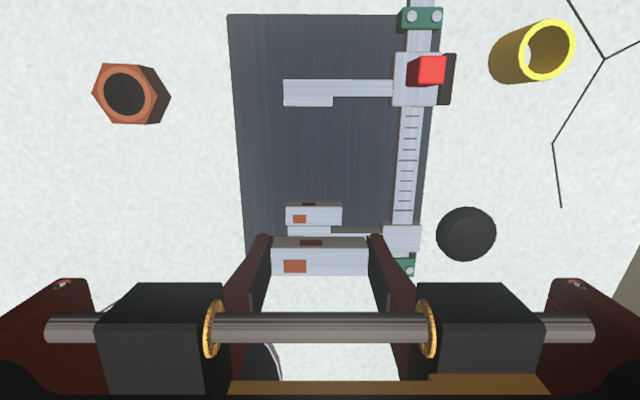

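>>> servo_tool --moves "-0.121 0.414 0.005 0 0 -2.3;-0.121 0.414 0.005 0 0 -2.3;-0.121 0.414 0.005 0 0 -2.3;-0.121 0.414 0.005 0 0 -2.3;-0.121 0.414 0.005 0 0 -2.3;-0.121 0.414 0.005 0 0 -2.3;-0.121 0.414 0.005 0 0 -2.3;-0.121 0.414 0.005 0 0 -2.3"

```text
t: 45.92
ee_pos: [462.0, 354.0, 188.6]
orientation: [-1.266, 1.122, -1.121]
ft_force: [0.4, -0.0, -1.4]
width: 55.9
```

```bash
python3 - <<'E'
from h import *
im=cam("wrist"); save(im,"w29.png")
go([465,349],35,6.5)
E
```

```text
t 46.0 now [462.5 352.  188.5] psi 6.7 tilt 0.2 j1 j6 [0.63 0.51] -> shift mm [   2.5   -3.  -153.5] turn -0.2 (or flip -0.2) w 55.6 F [ 0.5 -1.  -2.1]
```

View pics/w29.png

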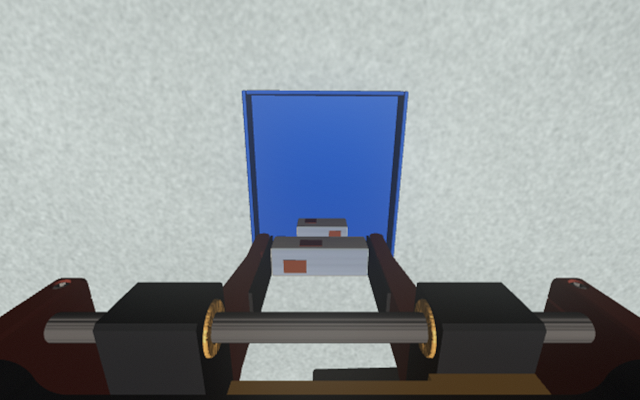

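>>> servo_tool --moves "0.002 0 -0.06 0 0 0;0.002 0 -0.12 0 0 0;0.002 0 -0.15 0 0 0;0.002 0 -0.156 0 0 0;0.002 0 -0.156 0 0 0;0.002 0 -0.156 0 0 0"

```text
t: 46.72
ee_pos: [467.3, 351.6, 36.1]
orientation: [-1.258, 1.124, -1.125]
ft_force: [0.6, 0.4, -0.3]
width: 55.5
```

>>> servo_tool --moves "0 0 -0.002 0 0 0;0 0 -0.002 0 0 0;0 0 -0.002 0 0 0"

```text
t: 47.1
ee_pos: [466.4, 351.5, 33.0]
orientation: [-1.26, 1.124, -1.125]
ft_force: [0.9, 0.6, -1.7]
width: 55.5
```

>>> servo_tool --moves "0 0 -0.0025 0 0 0;0 0 -0.0025 0 0 0;0 0 -0.0025 0 0 0"

```text
t: 47.48
ee_pos: [466.2, 351.3, 30.1]
orientation: [-1.261, 1.125, -1.125]
ft_force: [-0.9, -0.4, -0.2]
width: 55.6
```

>>> servo_tool --moves "0 0 -0.001 0 0 0;0 0 -0.001 0 0 0;0 0 -0.001 0 0 0"

```text
t: 47.85
ee_pos: [466.3, 351.4, 29.6]
orientation: [-1.261, 1.125, -1.125]
ft_force: [-1.8, -1.4, 5.0]
width: 55.5
```

>>> servo_tool --moves "0 0 0 0 0 0;0 0 0 0 0 0;0 0 0.001 0 0 0;0 0 0.06 0 0 0;0 0 0.12 0 0 0;0 0 0.17 0 0 0;0 0 0.17 0 0 0" --hand 35

```text
t: 48.72
ee_pos: [468.4, 352.9, 203.6]
orientation: [-1.252, 1.122, -1.125]
ft_force: [-1.3, 0.0, -0.4]
width: 75.8
```

```bash
python3 - <<'E'
from h import *
im=cam("wrist"); save(im,"w30.png")
shims(im,zmin=14,zmax=50,box=(410,520,260,430))
go(A(1,11),202,8.8)
E
```

```text
c=(466.7 349.7) ztop 21.9  55.4 x 17.5  ang 6.5 px [292 178  50  16] n 769
c=(471.0 299.7) ztop 31.8  55.3 x 29.7  ang 6.5 px [291 215  49  28] n 1303
t 48.8 now [467.1 351.9 201.1] psi 6.5 tilt 0.2 j1 j6 [0.63 0.51] -> shift mm [ 119.6 -435.6    0.9] turn 2.3 (or flip 2.3) w 75.7 F [ 0.3 -0.2 -0.4]
```

View pics/w30.png

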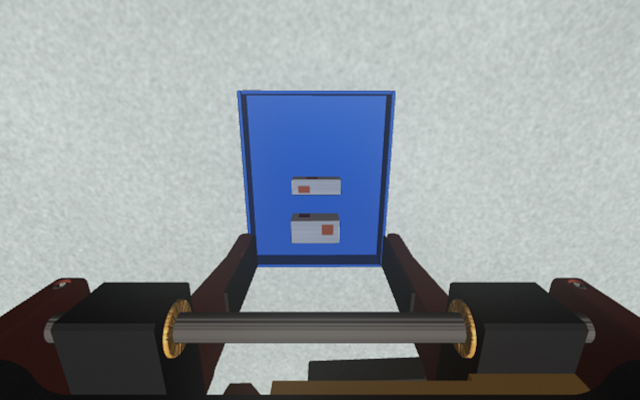

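>>> servo_tool --moves "0.12 -0.434 0 0 0 2.3;0.12 -0.434 0 0 0 2.3;0.12 -0.434 0 0 0 2.3;0.12 -0.434 0 0 0 2.3;0.12 -0.434 0 0 0 2.3;0.12 -0.434 0 0 0 2.3;0.12 -0.434 0 0 0 2.3;0.12 -0.434 0 0 0 2.3"

```text
t: 49.78
ee_pos: [585.9, -85.9, 197.2]
orientation: [-1.278, 1.1, -1.096]
ft_force: [0.0, 0.5, -1.1]
width: 75.8
```

>>> servo_tool --moves "0 0 0 0 0 0;0 0 0 0 0 0"

```text
t: 50.02
ee_pos: [585.4, -81.2, 198.3]
orientation: [-1.279, 1.096, -1.092]
ft_force: [0.3, 1.0, 0.4]
width: 75.9
```

```bash
python3 - <<'E'
from h import *
im=cam("wrist"); save(im,"w31.png")
pack(im,60,y1=60,y0=1.5)
go(A(1,12),65,8.8)
E
```

```text
z 60 ((586.8260498046875, -82.87747955322266), (55.48329544067383, 18.52289581298828), 9.019658088684082) anvil [ 1.2 11.8]
t 50.1 now [585.6 -81.  198.6] psi 8.9 tilt 0.1 j1 j6 [-0.16 -0.31] -> shift mm [   1.    -1.6 -133.6] turn -0.1 (or flip -0.1) w 75.8 F [-1.3  0.5  0.5]
```

View pics/w31.png

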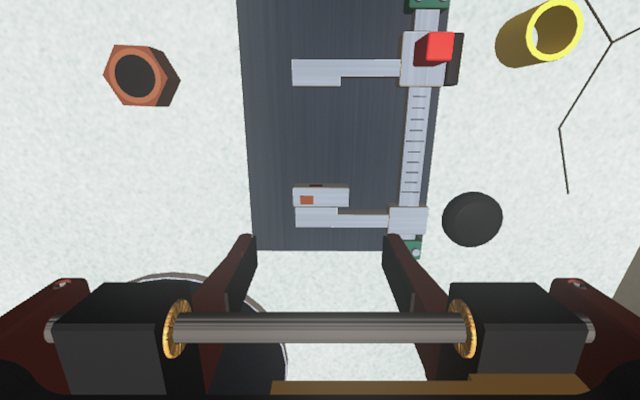

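>>> servo_tool --moves "0 -0.002 -0.06 0 0 0;0 -0.002 -0.11 0 0 0;0 -0.002 -0.134 0 0 0;0 -0.002 -0.134 0 0 0;0 -0.002 -0.134 0 0 0;0 -0.002 -0.134 0 0 0"

```text
t: 50.82
ee_pos: [587.3, -84.5, 66.8]
orientation: [-1.277, 1.092, -1.096]
ft_force: [0.5, -0.1, 0.1]
width: 75.5
```

>>> servo_tool --moves "0 0 0 0 0 0;0 0 0 0 0 0;0 0 0 0 0 0;0 0 0 0 0 0;0 0 0 0 0 0;0 0 0 0 0 0;0 0 0.06 0 0 0;0 0 0.12 0 0 0" --hand 255

```text
t: 51.82
ee_pos: [585.2, -84.6, 185.2]
orientation: [-1.28, 1.098, -1.093]
ft_force: [0.6, -0.5, -1.6]
width: 55.8
```

>>> servo_tool --moves "0 0 0.01 0 0 0;0 0 0.01 0 0 0"

```text
t: 52.08
ee_pos: [586.0, -84.7, 195.1]
orientation: [-1.278, 1.095, -1.095]
ft_force: [-0.8, -0.6, -1.5]
width: 55.8
```

```bash
python3 - <<'E'
from h import *
im=cam("wrist"); save(im,"w32.png")
go([459.5,399],200,6.5)
E
```

```text
t 52.1 now [585.3 -84.6 193.9] psi 8.8 tilt 0.1 j1 j6 [-0.16 -0.32] -> shift mm [-125.8  483.6    6.1] turn -2.3 (or flip -2.3) w 55.8 F [-0.2 -0.  -1.7]
```

View pics/w32.png

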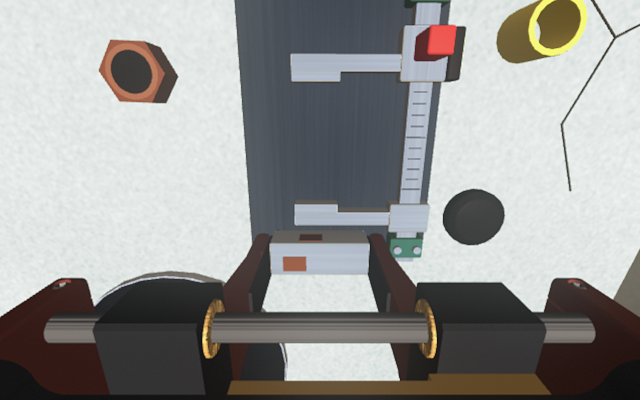

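>>> servo_tool --moves "-0.126 0.486 0 0 0 -2.3;-0.126 0.486 0 0 0 -2.3;-0.126 0.486 0 0 0 -2.3;-0.126 0.486 0 0 0 -2.3;-0.126 0.486 0 0 0 -2.3;-0.126 0.486 0 0 0 -2.3;-0.126 0.486 0 0 0 -2.3;-0.126 0.486 0 0 0 -2.3"

```text
t: 53.12
ee_pos: [458.8, 400.3, 192.3]
orientation: [-1.266, 1.126, -1.125]
ft_force: [1.1, 0.9, -1.9]
width: 55.9
```

>>> servo_tool --moves "0 0 0 0 0 0;0 0 0 0 0 0"

```text
t: 53.38
ee_pos: [459.6, 398.3, 192.8]
orientation: [-1.266, 1.125, -1.124]
ft_force: [0.8, 0.8, -1.1]
width: 55.7
```

```bash
python3 - <<'E'
from h import *
im=cam("wrist"); save(im,"w33.png")
go([459.5,399],35,6.5)
E
```

```text
t 53.4 now [460.1 397.8 193.3] psi 6.5 tilt 0.2 j1 j6 [0.69 0.58] -> shift mm [  -0.6    1.2 -158.3] turn -0.0 (or flip -0.0) w 55.6 F [ 0.6 -0.5 -1.6]
```

View pics/w33.png

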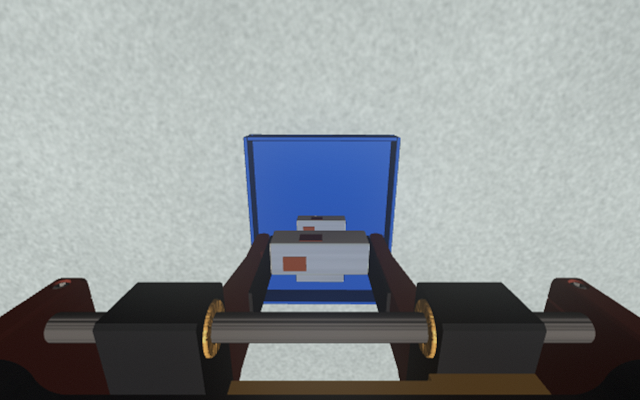

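>>> servo_tool --moves "0 0 -0.06 0 0 0;0 0 -0.12 0 0 0;0 0 -0.155 0 0 0;0 0 -0.16 0 0 0;0 0 -0.16 0 0 0;0 0 -0.16 0 0 0;0 0 -0.16 0 0 0"

```text
t: 54.3
ee_pos: [461.6, 399.9, 36.8]
orientation: [-1.258, 1.124, -1.125]
ft_force: [0.0, 0.1, -2.0]
width: 55.6
```

>>> servo_tool --moves "0 0 -0.002 0 0 0;0 0 -0.002 0 0 0;0 0 -0.002 0 0 0"

```text
t: 54.68
ee_pos: [460.7, 399.3, 33.2]
orientation: [-1.261, 1.125, -1.125]
ft_force: [0.3, -0.4, -1.9]
width: 55.5
```

>>> servo_tool --moves "0 0 -0.0025 0 0 0;0 0 -0.0025 0 0 0;0 0 -0.0025 0 0 0"

```text
t: 55.05
ee_pos: [460.7, 399.3, 30.6]
orientation: [-1.261, 1.125, -1.125]
ft_force: [0.4, -0.2, -2.0]
width: 55.8
```

>>> servo_tool --moves "0 0 -0.001 0 0 0;0 0 -0.001 0 0 0;0 0 -0.001 0 0 0"

```text
t: 55.42
ee_pos: [460.8, 399.3, 29.7]
orientation: [-1.261, 1.125, -1.125]
ft_force: [0.1, -0.7, -1.1]
width: 55.8
```

>>> servo_tool --moves "0 0 -0.001 0 0 0;0 0 -0.001 0 0 0;0 0 -0.001 0 0 0"

```text
t: 55.8
ee_pos: [460.8, 399.4, 29.7]
orientation: [-1.261, 1.125, -1.125]
ft_force: [-1.9, -2.6, 8.8]
width: 55.7
```

>>> servo_tool --moves "0 0 0.0005 0 0 0;0 0 0.0005 0 0 0;0 0 0.001 0 0 0;0 0 0.06 0 0 0;0 0 0.12 0 0 0;0 0 0.17 0 0 0;0 0 0.17 0 0 0" --hand 35

```text
t: 56.68
ee_pos: [462.8, 401.0, 203.2]
orientation: [-1.252, 1.122, -1.124]
ft_force: [0.4, 0.5, -0.2]
width: 75.5
```

```bash
python3 - <<'E'
from h import *
im=cam("wrist"); save(im,"w34.png")
shims(im,zmin=14,zmax=50,box=(410,520,260,430))
go(A(90,139),200,98.8)
E
```

```text
c=(461.0 400.3) ztop 23.9  55.2 x 20.7  ang 6.5 px [292 175  50  19] n 928
c=(466.7 349.9) ztop 21.9  55.6 x 19.0  ang 6.5 px [293 218  48  16] n 733
c=(471.1 300.2) ztop 31.9  55.7 x 30.9  ang 6.4 px [292 252  48  28] n 1105
t 56.7 now [461.6 400.  200.6] psi 6.5 tilt 0.2 j1 j6 [0.69 0.58] -> shift mm [ 193.5 -343.5   -0.6] turn 92.3 (or flip -87.7) w 75.7 F [-0.1 -0.4 -0.8]
```

View pics/w34.png

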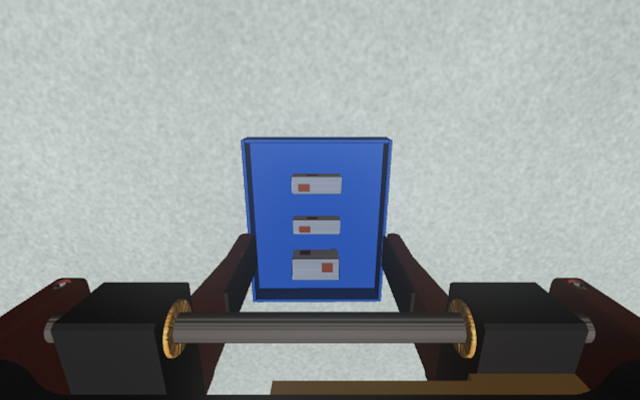

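>>> servo_tool --moves "0.193 -0.342 0 0 0 92;0.193 -0.342 0 0 0 92;0.193 -0.342 0 0 0 92;0.193 -0.342 0 0 0 92;0.193 -0.342 0 0 0 92;0.193 -0.342 0 0 0 92;0.193 -0.342 0 0 0 92;0.193 -0.342 0 0 0 92" --hand 130

```text
t: 57.72
ee_pos: [653.8, 54.4, 196.0]
orientation: [-1.571, 0.007, -0.002]
ft_force: [-0.3, 0.1, 0.4]
width: 42.9
```

>>> servo_tool --moves "0 0 0 0 0 6.5;0 0 0 0 0 6.5;0 0 0 0 0 6.5"

```text
t: 58.1
ee_pos: [653.2, 57.4, 197.4]
orientation: [-1.569, -0.079, 0.083]
ft_force: [-0.5, 0.1, -0.3]
width: 42.9
```

```bash
python3 - <<'E'
from h import *
im=cam("wrist"); save(im,"w35.png"); C=cloud(im)
h,s,v=cv2.split(cv2.cvtColor(im["pixels"],cv2.COLOR_RGB2HSV))
m=(((h<8)|(h>172))&(s>150)&(v>100)&(abs(C[...,2]-95)<5))
c=max(cv2.findContours(m.astype(np.uint8),cv2.RETR_EXTERNAL,cv2.CHAIN_APPROX_NONE)[0],key=cv2.contourArea)
r=cv2.minAreaRect(plane(im,c[:,0],95)[:,:2].astype(np.float32));k=Ainv(r[0]);print(r,k)
go(A(90,k[1]),87,98.8)
E
```

```text
((653.9435424804688, 56.046504974365234), (19.19385528564453, 18.733234405517578), 9.53762435913086) [ 88.82229741 138.79175512]
t 58.1 now [653.3  57.4 197.8] psi 95.9 tilt 0.1 j1 j6 [ 0.07 -1.6 ] -> shift mm [   1.8   -1.2 -110.8] turn 2.9 (or flip 2.9) w 43.1 F [-0.7 -0.3  0.5]
```

View pics/w35.png

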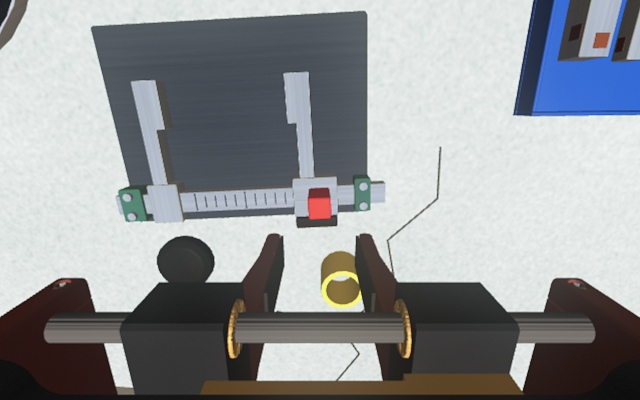

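>>> servo_tool --moves "0.001 -0.001 -0.05 0 0 3;0.001 -0.001 -0.11 0 0 3;0.001 -0.001 -0.11 0 0 3;0.001 -0.001 -0.11 0 0 3;0.001 -0.001 -0.11 0 0 3"

```text
t: 58.78
ee_pos: [656.7, 56.5, 91.6]
orientation: [-1.567, -0.127, 0.12]
ft_force: [-0.1, -0.8, 0.0]
width: 43.0
```

>>> servo_tool --moves "0.0015 -0.01 0 0 0 0;0.004 -0.025 0 0 0 0;0.0065 -0.042 0 0 0 0;0.0092 -0.06 0 0 0 0;0.012 -0.078 0 0 0 0;0.0148 -0.096 0 0 0 0;0.0168 -0.109 0 0 0 0;0.0168 -0.109 0 0 0 0"

```text
t: 59.78
ee_pos: [671.5, -54.0, 88.4]
orientation: [-1.568, -0.122, 0.123]
ft_force: [-0.2, 0.1, -0.3]
width: 43.3
```

```bash
python3 - <<'E'
from h import *
im=cam("wrist"); save(im,"w36.png")
go(A(90,14.5),87,98.8); print(Ainv(im["o"]["ee_pos"]))
E
```

```text
t 59.8 now [671.4 -53.3  88.4] psi 99.0 tilt 0.0 j1 j6 [-0.1  -1.82] -> shift mm [  2.8 -13.3  -1.4] turn -0.2 (or flip -0.2) w 43.0 F [-0.7 -0.1 -0.8]
[89.34367725 27.3299046 ]
```

View pics/w36.png

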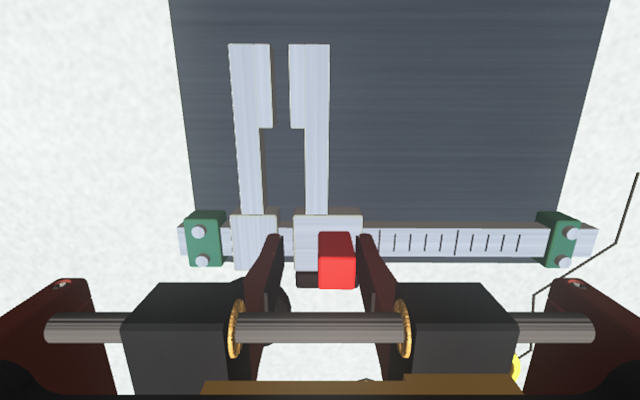

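>>> servo_tool --moves "0.0006 -0.004 0 0 0 0;0.0012 -0.008 0 0 0 0;0.0017 -0.011 0 0 0 0;0.0017 -0.011 0 0 0 0"

```text
t: 60.32
ee_pos: [673.3, -63.9, 88.7]
orientation: [-1.567, -0.124, 0.124]
ft_force: [0.7, -0.3, 0.4]
width: 43.1
```

>>> servo_tool --moves "0.0003 -0.0015 0 0 0 0;0.0003 -0.0015 0 0 0 0;0.0003 -0.0015 0 0 0 0"

```text
t: 60.7
ee_pos: [673.7, -65.2, 88.8]
orientation: [-1.567, -0.124, 0.124]
ft_force: [0.4, -0.2, -0.3]
width: 42.9
```

>>> servo_tool --moves "0.0002 -0.001 0 0 0 0;0.0002 -0.001 0 0 0 0;0.0002 -0.001 0 0 0 0"

```text
t: 61.08
ee_pos: [673.7, -65.9, 88.7]
orientation: [-1.567, -0.124, 0.124]
ft_force: [0.2, 3.7, 0.7]
width: 43.2
```

>>> servo_tool --moves "0.0001 -0.001 0 0 0 0;0.0001 -0.001 0 0 0 0;0.0001 -0.001 0 0 0 0"

```text
t: 61.45
ee_pos: [673.8, -66.0, 88.7]
orientation: [-1.566, -0.123, 0.124]
ft_force: [-0.9, 7.9, 1.3]
width: 43.2
```

>>> servo_tool --moves "0.0001 -0.0005 0 0 0 0;0.0001 -0.0005 0 0 0 0;0.0001 -0.0005 0 0 0 0"

```text
t: 61.82
ee_pos: [673.8, -66.0, 88.7]
orientation: [-1.565, -0.123, 0.124]
ft_force: [-1.9, 10.1, 2.1]
width: 42.7
```

```bash
python3 - <<'E'
from h import *
im=cam("wrist"); save(im,"w37.png"); print(im["o"]["ft_force"])
E
```

```text
[-1.89215423 10.07214042  2.14208579]
```

View pics/w37.png

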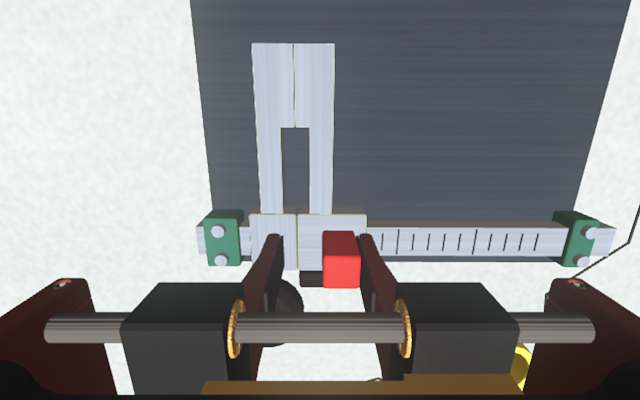

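>>> servo_tool --moves "-0.0006 0.004 0 0 0 0;-0.0015 0.01 0 0 0 0;-0.0015 0.01 0 0 0 0;-0.0015 0.01 0.05 0 0 0;-0.0015 0.01 0.11 0 0 0;-0.03 0.01 0.15 0 0 0;-0.03 0.01 0.15 0 0 0;-0.03 0.01 0.15 0 0 0"

```text
t: 62.88
ee_pos: [643.8, -57.9, 238.1]
orientation: [-1.567, -0.123, 0.124]
ft_force: [-0.8, -0.1, -0.4]
width: 43.0
```

>>> servo_tool --moves "-0.06 0 0.04 0 0 0;-0.12 0 0.08 0 0 0;-0.12 0 0.08 0 0 0;-0.12 0 0.08 0 0 0"

```text
t: 63.38
ee_pos: [524.1, -57.8, 318.4]
orientation: [-1.567, -0.124, 0.123]
ft_force: [0.5, -0.5, -0.7]
width: 42.7
```

```bash
python3 - <<'E'
from h import *
im=cam("wrist"); save(im,"w38.png"); print(im["o"]["t"])
im=cam("top"); save(im,"t2.png")
E
```

```text
63.375
```

View pics/w38.png

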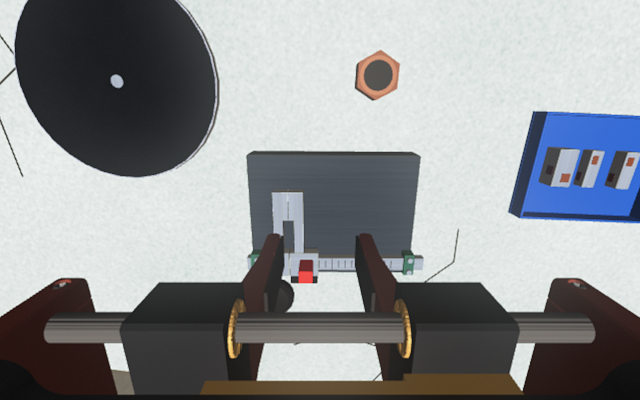

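View pics/t2.png

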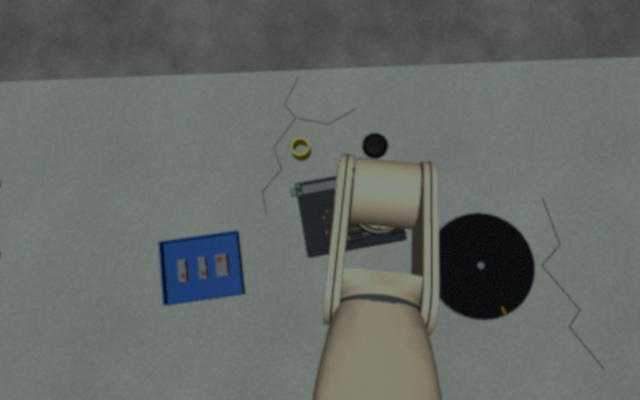

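```bash
python3 - <<'E'
from h import *
im=cam("wrist"); 
cv2.imwrite("pics/w39.png",cv2.resize(im["pixels"][180:300,240:340,::-1],None,fx=5,fy=5))
print(ctrl.close_job())
E
```

```text
the job is handed in; nothing more can be done
None
```

View pics/w39.png

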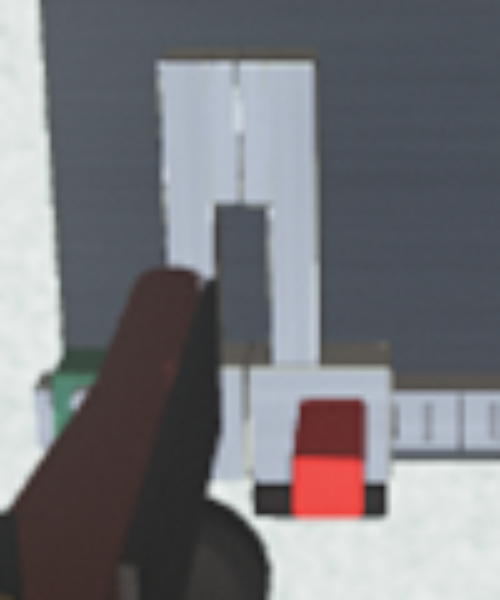

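The job is done and handed in at about 63 s of the 210 s allowed; no verdict was reported.

- **Shims:** Three were on the turntable: the 18, 20 and 28 mm bars. The 24 mm bar was absent.
- **Laying the pack:** I laid the bars side by side between the opened jaws. While I fetched the 28 mm bar, the 18 mm bar was knocked against the 20 mm bar. I put the 28 mm bar on the moving-jaw side instead.
- **Clamp:** I pushed the jaw shut and held about 16–17 N for about 2 s, touching only the knob. The pack sat square against both faces in the close-up.
- **Tray:** After sliding the jaw back, I set each bar on the tray floor. All three lie flat, with tops at about 32, 22 and 24 mm, which match their sizes on a 4 mm floor.
- **Empty jaws:** I pushed them shut against the hard stop at about 10 N. The final close-up shows the faces together, with a thin joint line.
- **Bystanders:** The sleeve and dust cap are at the same pixels in the top view as at the start. In that last view the arm hid the hex nut; the wrist view showed it clear of everything, but I did not re-measure it.

No grip slip was noticed and none of my checks failed.

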